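Clear the load tester after a burn-in run

TASK

The burn-in run is over: first switch the load tester off by tipping its lever fully away from the robot. Then read the drag pointer on its dial and set every finned power module, fins up, into the deep bin if the pointer has gone clockwise past the thick limit mark, or into the shallow tray if it has not. Only when all the modules are in, turn the pointer's knob back to its zero stop; do not disturb the capacitor and the transformer that stand among the modules.

Things in the scene. Friction and masses are not known exactly. Their poses are not given: they have to be found in the camera images.
- module0: finned aluminium power module, a block 68 mm long (its x), 40 mm wide (its y) and 30 mm high (its z, fins up); about 0.13 to 0.25 kg; origin at the centre of its underside. There are six, of which four to six are present (absent ones read None); they stand flat on the bench on a grey mat (mat 1 mm, bench level z = 0) in front of the tester and can be gripped across width or length from above
- module1: finned aluminium power module, a block 68 mm long (its x), 40 mm wide (its y) and 30 mm high (its z, fins up); about 0.13 to 0.25 kg; origin at the centre of its underside. There are six, of which four to six are present (absent ones read None); they stand flat on the bench on a grey mat (mat 1 mm, bench level z = 0) in front of the tester and can be gripped across width or length from above
- module2: finned aluminium power module, a block 68 mm long (its x), 40 mm wide (its y) and 30 mm high (its z, fins up); about 0.13 to 0.25 kg; origin at the centre of its underside. There are six, of which four to six are present (absent ones read None); they stand flat on the bench on a grey mat (mat 1 mm, bench level z = 0) in front of the tester and can be gripped across width or length from above
- module3: finned aluminium power module, a block 68 mm long (its x), 40 mm wide (its y) and 30 mm high (its z, fins up); about 0.13 to 0.25 kg; origin at the centre of its underside. There are six, of which four to six are present (absent ones read None); they stand flat on the bench on a grey mat (mat 1 mm, bench level z = 0) in front of the tester and can be gripped across width or length from above
- module4: finned aluminium power module, a block 68 mm long (its x), 40 mm wide (its y) and 30 mm high (its z, fins up); about 0.13 to 0.25 kg; origin at the centre of its underside. There are six, of which four to six are present (absent ones read None); they stand flat on the bench on a grey mat (mat 1 mm, bench level z = 0) in front of the tester and can be gripped across width or length from above
- module5: finned aluminium power module, a block 68 mm long (its x), 40 mm wide (its y) and 30 mm high (its z, fins up); about 0.13 to 0.25 kg; origin at the centre of its underside. There are six, of which four to six are present (absent ones read None); they stand flat on the bench on a grey mat (mat 1 mm, bench level z = 0) in front of the tester and can be gripped across width or length from above
- shallow_tray: shallow tray of grey plastic, fixed to the bench, outside 262 mm (its x) by 202 mm (its y), walls 5 mm thick and 28 mm high from the bench, floor 5 mm thick; origin at the centre of its underside. It has the same footprint as the deep bin; either may be left or right of the mat
- deep_bin: deep bin of grey plastic, fixed to the bench, outside 262 mm (its x) by 202 mm (its y), walls 5 mm thick and 62 mm high from the bench, floor 5 mm thick; origin at the centre of its underside. It has the same footprint as the shallow tray; either may be left or right of the mat
- tester: the load tester, a flat white box fixed to the bench beyond the mat, 160 mm deep (its x, pointing away from the robot at yaw 0), 290 mm wide (its y), top 50 mm above the bench; origin at the centre of its underside. On its top: a dial with the drag pointer and knob at (-20, +65) mm and the power lever with its pivot at (-30, -85) mm
- pointer (a joint): angle of the drag pointer in rad: 0 at its zero stop, where it points along the tester's +y, and growing clockwise seen from above, up to 3.0; the limit mark is at 1.65. To reset, turn counter-clockwise seen from above until the hard stop. The pointer turns with its knob, stiffness only about 0.05 N m of friction, and it stays where it is left
- knob_grip (a point): on the knob's axis, 29 mm above the tester's top, the height at which to put the tool point. The knob is a black bar 12 mm thick and 42 mm long, lying along the pointer's direction, from 9 to 35 mm above the tester's top, on a disc 38 mm across. This point's +y axis is the pointer's direction, its z is up
- pointer_tip (a point): the tip of the thin steel drag pointer, 56 mm from the knob's axis, 4.5 mm above the tester's top
- limit_mark (a point): where the pointer's tip would be when exactly at the limit mark, a black bar 30 mm long and 5 mm wide at the dial's edge, much thicker than the scale's ticks. Fixed to the tester
- zero_mark (a point): where the pointer's tip is when at the zero stop; a small steel block stands there at the dial's edge. Fixed to the tester
- power_switch (a joint): the power lever's angle in rad: 0 leaning 0.5 rad towards the robot (on), 1.0 leaning 0.5 rad away along the tester's +x (off); turns about a level axis along the tester's y, 72 mm above the bench; friction about 0.06 N m (1 N at the ball), stays where it is left
- power_switch_tip (a point): centre of the black ball, 26 mm across, at the end of the power lever, 80 mm from its pivot; the lever's stem is 10 mm thick
- capacitor: a black capacitor can standing on the mat, 35 mm across and 50 mm high; loose, not part of the job; origin at the centre of its underside
- transformer: a small steel and copper transformer on the mat, 46 x 50 x 38 mm high; loose, not part of the job; origin at the centre of its underside

How it is judged:
By the outcome, as a careful person would: the job done as asked, in the order asked, and still so for the second after the job is handed in, with the robot touching nothing.
Of module0, module1, module2, module3, module4, module5 only 4 to 6 are there at a start; the rules pass over those that are not, and their reading is None.
At some moment in a run one of module0, module1, module2, module3, module4, module5 may be knocked a few centimetres aside while the robot is not near it.
It also fails if it takes over 210 s, if anything falls off the work surface, if the arm or the gripper's body presses on something with over 40 N, if the wrist force passes 120 N, or if a joint passes its speed limit or range.

ROBOT

A 7-joint arm with a two-finger parallel gripper is mounted at the origin on the work surface. World frame = base frame: x ahead of the robot, y to its left, z up, the work surface at z = 0. Lengths are in m, angles in rad, forces in N, time in s.
With the tool pointing down it reaches from about 0.425 to 0.95 m from the base axis. Payload 4.7 kg.
Tool frame: the origin (TCP) lies between the finger pads, 19 mm behind the fingertips; this is the grasp point; z points along the fingers, y is the line along which they close (so a half turn about z gives the same grasp; the last joint's range is limited). The gripper opens to 85 mm and grips with 20 to 120 N. Pads are 22 mm wide; open, the fingers measure 114 mm over their backs; the gripper's body (76 mm by 85 mm) begins 54 mm behind the grasp point. The pads swing forward as they close: fully open they stand 13 mm farther back than shut.
Start: joints at [1.284, 0.469, -0.049, 1.532, 0.024, 1.141, -0.082], TCP at [0.172, -0.653, 0.25] pointing down, gripper open.
Joint ranges: [-2.59, 2.59], [-0.33, 1.99], [-1.39, 1.29], [0.1, 2.45], [-1.04, 4.18], [0.21, 1.99], [-2.66, 2.66]. Speed limits (rad/s): [2.57, 2.57, 3.14, 3.14, 3.14, 3.14, 3.14].

INTERFACE

Orientations are given as a rotation vector (axis times angle).
In Python, from plant import readout, cams, ticket gives the robot as it stands.
- The arm moves only by the tool carry_out, never from a script. Its argument "targets" is a list that holds one entry, the list of rows, each a list of 4 numbers: the shift along the tool's x, y, z normalised to -1 to 1, where 1 is 20 mm, then the turn about the tool's z normalised to -1 to 1, where 1 is 0.08 rad. In form: [[[dx, dy, dz, roll], ...]]. A call has 1 to 10 rows; each row shifts and turns the commanded pose from where the row before left it, along the tool's axes as they then stand; what a row does not reach is not made up. A row lasts 1/12 s, in which the tool goes at most 41.7 mm and 7.16 degrees, less where a joint would pass 70% of its speed; a pose out of reach is approached as far as the arm can. A call with a number of a shift or a turn outside -1 to 1 is refused whole. A call with a gripper value outside its range is refused whole. "fingers" is the closure, from 0 (fully open) to 1 (shut), set as the call begins (left out, the last holds). The fingers move at their own pace and stop on an object; "force" is the grip in N (left out, the last holds). Time passes only in rows, so rows that do not move let the fingers close. It gives the time, the measured TCP pose, the force, the opening and the grip force at its end, in the units of the state.
- readout.state(): the state, without advancing time (a new reading comes with each control period).
- cams.camera(name): name is "scene" or "top" or "wrist"; returns a dict with "frame" (384x512x3 uint8, blue, green, red), "fx", "fy", "cx", "cy" (pixels), "R" (3x3) and "t" (3): a world point X has camera coordinates R X + t; the wrist camera has in their place "T_tool_cam" (4x4, takes a point from camera to tool coordinates, whose origin is the TCP and whose axes are the flange's). Camera axes: x right, y down, z forward; pixel columns grow to the right and rows downward; lengths in m; the calibration is good to about 2 mm. A picture is of the moment at which its call begins: read the wrist's pose just before it. There is no depth.
- ticket.sign_off(): hands the job in; it is judged then, once.
The state is a dict: "time_s": time; "qpos": joint angles; "joint_velocities": joint speeds; "tau": joint torques, N m; "ee_pos": TCP position; "tcp_rot": TCP orientation; "force": force on the tool from outside, world axes, zero at the start; "wrist_torque": the same for the moment, N m; "opening": finger opening in m; "finger_force": force on a finger pad.
Only numpy, scipy, OpenCV 4.12 (cv2) and the standard library are available. Lean on these libraries where they do the work, as an engineer would, in place of code of your own. Each camera call takes 0.05 s, during which the arm holds its last target. There are 200 camera calls.

## Working session

There is one attempt and no reset: what is moved stays moved. The work goes in short steps, Python scripts to look and compute and a tool call to move; the robot and the scene stay as the last step left them, time stands still between calls to the robot, and variables do not carry over. Pictures are saved under pics/ and viewed, at most 14 in all, crops included, and the job is handed in when it is done.

Besides the shell and the picture viewer there is one more tool, called after "Request:" as name(argument=value, ...) on one line, values as JSON. carry_out: Moves the arm, as the interface text tells. Its arguments: {"type":"object","properties":{"targets":{"type":"array"},"fingers":{"type":"number"},"force":{"type":"number"}},"required":["targets"]}

```bash
ls; mkdir -p pics; python3 - <<'E'
from plant import readout,cams
import cv2
s=readout.state();print({k:s[k] for k in('time_s','ee_pos','tcp_rot','opening','force')})
for n in('scene','top'):
    c=cams.camera(n);cv2.imwrite(f'pics/{n}0.png',c['frame']);print(n,c['fx'],c['cx'],c['cy'],c['R'],c['t'])
c=cams.camera('wrist');print(c['T_tool_cam'],c['fx'])
E
```

```text
pics
{'time_s': 0.0, 'ee_pos': array([ 0.17196331, -0.6521625 ,  0.24895379]), 'tcp_rot': array([-3.11360802e+00, -4.03566744e-01,  4.75302706e-04]), 'opening': 0.0854591472034414, 'force': array([ 1.01529032, -0.29701313, -0.76507599])}
scene 473.76868277597777 265.79542892916925 202.27821620506555 [[-0.11091892  0.9937318  -0.01393198]
 [ 0.79564452  0.0803911  -0.60040575]
 [-0.59552228 -0.07768127 -0.79957416]] [ 0.06614376 -0.37391927  1.55318709]
top 482.43649407573196 251.9382125680117 188.07942239530274 [[-0.00650701 -0.99987474  0.01442805]
 [-0.9841101   0.00384286 -0.17751771]
 [ 0.17744003 -0.0153539  -0.98401184]] [-0.01426017  0.60299609  1.47645854]
[[-5.14601207e-04 -9.55450512e-01 -2.95150902e-01  7.43800246e-02]
 [ 9.99999174e-01 -8.39402974e-04  9.73763648e-04 -1.05046975e-03]
 [-1.17813352e-03 -2.95150157e-01  9.55450154e-01 -1.24461022e-01]
 [ 0.00000000e+00  0.00000000e+00  0.00000000e+00  1.00000000e+00]] 278.65397015645783
```

View pics/top0.png

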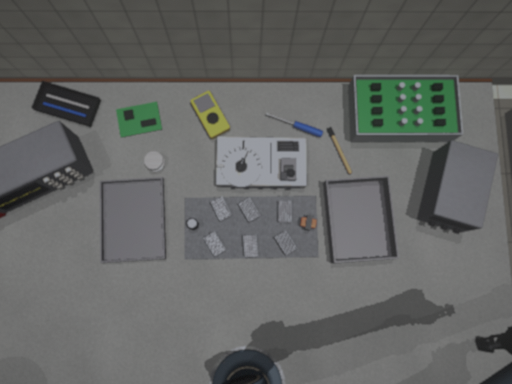

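View pics/scene0.png

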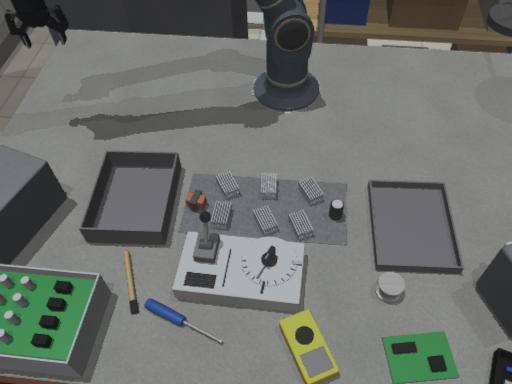

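The top view shows six modules near (221,209), (249,209), (285,211), (215,243), (251,245) and (285,242). The capacitor is at (193,224) and the transformer at (308,222). The shallow tray is on the left at (133,220) and the deep bin on the right at (360,220). The tester is at (262,162). Next I'll enlarge the dial and measure the modules.

```bash
cat > h.py <<'E'
import numpy as np,cv2
from scipy.spatial.transform import Rotation as Ro
from plant import readout,cams
def ray(c,u,v,z,s=None):
    d=np.array([(u-c['cx'])/c['fx'],(v-c['cy'])/c['fy'],1.])
    if 'R' in c: o=-c['R'].T@c['t'];d=c['R'].T@d
    else:
        T=np.eye(4);T[:3,:3]=Ro.from_rotvec(s['tcp_rot']).as_matrix();T[:3,3]=s['ee_pos'];T=T@c['T_tool_cam'];o=T[:3,3];d=T[:3,:3]@d
    return o+d*(z-o[2])/d[2]
def proj(c,X):
    p=c['R']@np.array(X)+c['t'];return p[:2]/p[2]*[c['fx'],c['fy']]+[c['cx'],c['cy']]
E
python3 - <<'E'
from h import *
c=cams.camera('top');s=cams.camera('scene')
a=cv2.resize(c['frame'][130:265,180:325],None,fx=5,fy=5,interpolation=cv2.INTER_CUBIC)[:590]
b=cv2.resize(s['frame'][205:310,170:310],None,fx=5,fy=5,interpolation=cv2.INTER_CUBIC)
cv2.imwrite('pics/a.png',a[:600]);cv2.imwrite('pics/b.png',b)
for n,p in dict(m0=(221,209),m1=(249,209),m2=(285,211),m3=(215,243),m4=(251,245),m5=(285,242)).items(): print(n,ray(c,*p,.031))
print('cap',ray(c,193,224,.05),'tr',ray(c,308,222,.03),'bin',ray(c,360,220,.03),'tray',ray(c,133,220,.02),'dial',ray(c,241,167,.06))
for p in((216,137),(307,137),(306,187),(216,187)):print(ray(c,*p,.05))
E
```

```text
m0 [0.53957944 0.08147367 0.031     ]
m1 [ 0.53917301 -0.00793251  0.031     ]
m2 [ 0.53220346 -0.12298491  0.031     ]
m3 [0.43158375 0.09984821 0.031     ]
m4 [ 0.42467154 -0.013619    0.031     ]
m5 [ 0.43350048 -0.12114023  0.031     ]
cap [0.4900013  0.16796573 0.05      ] tr [ 0.49666662 -0.19581629  0.03      ] bin [ 0.50225645 -0.36245187  0.03      ] tray [0.50692338 0.36272688 0.02      ] dial [0.67017629 0.01707394 0.06      ]
[0.77223102 0.09786498 0.05      ]
[ 0.77155271 -0.1974521   0.05      ]
[ 0.60646812 -0.18983281  0.05      ]
[0.60757768 0.0967611  0.05      ]
```

View pics/a.png

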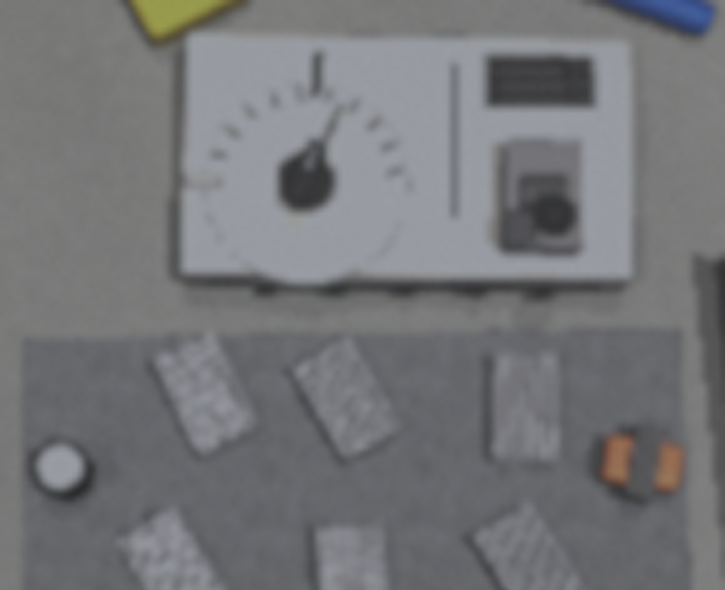

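View pics/b.png

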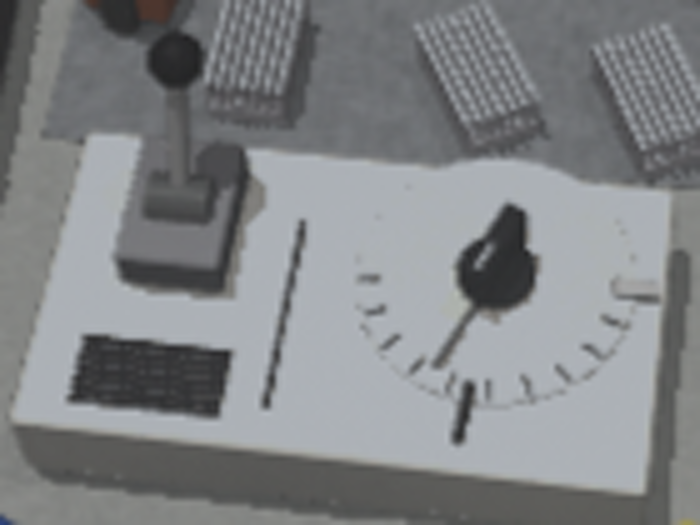

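The scene crop has the pointer tip at (438,365) and the limit bar at (462,415). The top crop has them at (335,110) and (318,72). The pointer sits at about 1.95 rad, clockwise past the mark, so the modules go into the deep bin on the right. Before that, I'll turn the tool square and close the fingers for the lever.

Request:
carry_out(targets=[[[0, 0, 0, -1], [0, 0, 0, -1], [0, 0, 0, -1], [0, 0, 0, -1], [0, 0, 0, -1], [0, 0, 0, -1], [0, 0, 0, -1], [0, 0, 0, -1], [0, 0, 0, -1], [0, 0, 0, -1]]], fingers=1)

```text
time_s: 1.08
ee_pos: [0.172, -0.6526, 0.2498]
tcp_rot: [-2.709, -1.59, -0.0]
force: [0.4, -0.2, -0.1]
opening: 0.0005
finger_force: 0.0
```

Request:
carry_out(targets=[[[0, 0, 0, -1], [0, 0, 0, -1], [0, 0, 0, -1], [0, 0, 0, -1], [0, 0, 0, -1], [0, 0, 0, -1], [0, 0, 0, -0.4], [0, 0, 0, 0]]])

```text
time_s: 1.75
ee_pos: [0.1719, -0.6526, 0.2498]
tcp_rot: [-2.222, -2.22, -0.0]
force: [0.3, -0.0, 0.0]
opening: -0.0
finger_force: 0.0
```

```bash
cat > mods.py <<'E'
from h import *
import sys
def find(view=None):
    c=cams.camera('top');f=c['frame'];k=6
    x0,y0,x1,y1=186,194,319,262
    g=cv2.resize(f[y0:y1,x0:x1],None,fx=k,fy=k,interpolation=cv2.INTER_CUBIC)
    gr=cv2.GaussianBlur(cv2.cvtColor(g,cv2.COLOR_BGR2GRAY),(0,0),5)
    hsv=cv2.cvtColor(g,cv2.COLOR_BGR2HSV)
    m=((gr>np.median(gr)+18)&(hsv[...,1]<70)).astype(np.uint8)*255
    m=cv2.morphologyEx(m,cv2.MORPH_OPEN,np.ones((25,25)))
    out=[]
    for q in cv2.findContours(m,cv2.RETR_EXTERNAL,cv2.CHAIN_APPROX_NONE)[0]:
        if cv2.contourArea(q)<2500: continue
        p=q[:,0,:].astype(float)
        w=np.array([ray(c,(u+.5)/k-.5+x0,(v+.5)/k-.5+y0,.031)[:2] for u,v in p])*1000
        (cx,cy),(a,b),t=cv2.minAreaRect(w.astype(np.float32))
        if a<b: a,b,t=b,a,t+90
        # long axis angle t deg; tool yaw = long axis when gripping width, within 0..180
        yaw=t%180
        out.append((cx,cy,a,b,yaw))
    return sorted(out),g,m
if __name__=='__main__':
    o,g,m=find()
    for r in o: print('x %.0f y %.0f  %.0fx%.0f  yaw %.0f roll %.2f'%(*r,np.radians(90-r[4])/.08))
    s=readout.state();R=Ro.from_rotvec(s['tcp_rot']).as_matrix()
    print(s['time_s'],s['ee_pos'].round(4),'yaw',np.degrees(np.arctan2(R[1,0],R[0,0])).round(2),'z',R[:,2].round(3),'q',s['qpos'].round(2))
E
python3 mods.py
```

```text
x 423 y -11  63x39  yaw 180 roll -19.59
x 430 y 102  65x38  yaw 30 roll 13.00
x 543 y 83  66x38  yaw 22 roll 14.87
1.8 [ 0.172  -0.6527  0.2498] yaw 89.89 z [ 0.  0. -1.] q [ 1.48  0.49 -0.33  1.52  0.17  1.16  1.11]
```

Request:
carry_out(targets=[[[1, 0.75, 0, 0], [1, 0.75, 0, 0], [1, 0.75, 0, 0], [1, 0.75, 0, 0], [1, 0.75, 0, 0], [1, 0.75, 0, 0], [1, 0.75, 0, 0], [1, 0.75, 0, 0], [1, 0.75, 0, 0], [1, 0.75, 0, 0]]])

```text
time_s: 2.63
ee_pos: [0.3229, -0.4518, 0.2502]
tcp_rot: [2.224, 2.219, -0.0]
force: [0.2, 0.4, -0.3]
opening: 0.0003
finger_force: 0.0
```

Request:
carry_out(targets=[[[1, 0.75, 0, 0], [1, 0.75, 0, 0], [1, 0.75, 0, 0], [1, 0.75, 0, 0], [1, 0.75, 0, 0], [1, 0.75, 0, 0], [1, 0.75, 0, 0], [1, 0.75, 0, 0], [1, 0.75, 0, 0], [1, 0.75, 0, 0]]])

```text
time_s: 3.47
ee_pos: [0.4731, -0.252, 0.2502]
tcp_rot: [2.224, 2.219, -0.0]
force: [0.5, -1.1, -1.1]
opening: 0.0001
finger_force: 0.0
```

Request:
carry_out(targets=[[[1, 0.75, 0, 0], [1, 0.75, 0, 0], [1, 0.75, 0, 0], [1, 0.75, 0, 0], [1, 0.5, 0, 0], [1, 0, 0, 0], [0, 0, 0, 0], [0, 0, 0, 0]]])

```text
time_s: 4.13
ee_pos: [0.5427, -0.1319, 0.2501]
tcp_rot: [2.22, 2.222, -0.0]
force: [-0.3, -1.2, 0.4]
opening: 0.0002
finger_force: 0.0
```

```bash
python3 - <<'E'
from h import *
c=cams.camera('top');s=cams.camera('scene')
print(ray(c,291,173,.142),proj(c,[.621,-.133,.142]),proj(s,[.621,-.133,.142]),'scene seen',170+175/5,205+60/5)
print(readout.state()['ee_pos'])
cv2.imwrite('pics/top1.png',cv2.resize(c['frame'][100:300,90:410],None,fx=2.5,fy=2.5,interpolation=cv2.INTER_CUBIC))
E
```

```text
[ 0.63268262 -0.133833    0.142     ] [290.80422389 176.80731962] [205.75783658 212.90412925] scene seen 205.0 217.0
[ 0.54241256 -0.13433685  0.24999055]
```

Request:
carry_out(targets=[[[0, 0, 1, 0], [0, 0, 1, 0], [0, 0, 1, 0], [0, 0, 1, 0], [0, 0, 1, 0], [0, 0, 0.5, 0], [0, 1, 0, 0], [0, 1, 0, 0], [0, 0, 0, 0]]])

```text
time_s: 4.98
ee_pos: [0.5861, -0.1342, 0.1405]
tcp_rot: [2.223, 2.216, 0.005]
force: [1.4, -0.1, -0.2]
opening: -0.0002
finger_force: 0.0
```

Request:
carry_out(targets=[[[0, 0.4, 0, 0], [0, 0.4, 0, 0], [0, 0.4, 0, 0], [0, 0.4, 0, 0], [0, 0.4, 0, 0], [0, 0.4, 0, 0], [0, 0.4, 0, 0], [0, 0.4, 0, 0]]])

```text
time_s: 5.65
ee_pos: [0.6476, -0.1333, 0.1403]
tcp_rot: [2.222, 2.22, 0.0]
force: [-0.8, 0.2, 1.1]
opening: -0.0001
finger_force: 0.4
```

Request:
carry_out(targets=[[[0, 0.3, 0, 0], [0, 0.3, 0, 0], [0, 0.3, 0, 0]]])

```text
time_s: 5.9
ee_pos: [0.6647, -0.1332, 0.1394]
tcp_rot: [-2.222, -2.22, 0.001]
force: [-1.7, -0.6, -0.6]
opening: -0.0
finger_force: 0.5
```

Request:
carry_out(targets=[[[0, 0.2, 0, 0], [0, 0.2, 0, 0], [0, 0, 0, 0]]])

```text
time_s: 6.15
ee_pos: [0.6733, -0.133, 0.1398]
tcp_rot: [2.222, 2.22, 0.001]
force: [-0.5, 0.3, 0.8]
opening: 0.0
finger_force: 0.0
```

Request:
carry_out(targets=[[[0, 0.15, 0, 0], [0, 0.15, 0, 0], [0, 0, 0, 0]]])

```text
time_s: 6.4
ee_pos: [0.6752, -0.1331, 0.1397]
tcp_rot: [-2.218, -2.216, 0.011]
force: [-10.0, 1.0, 5.3]
opening: 0.0001
finger_force: 5.3
```

Request:
carry_out(targets=[[[0, 0.15, 0, 0], [0, 0, 0, 0]]])

```text
time_s: 6.57
ee_pos: [0.6756, -0.1331, 0.1397]
tcp_rot: [-2.215, -2.212, 0.019]
force: [-16.9, 0.6, 10.1]
opening: -0.0004
finger_force: 9.1
```

The force rise shows the lever is at its hard stop. I'll back off, lift, and turn the tool to yaw 0 with the fingers open.

Request:
carry_out(targets=[[[0, -0.5, 0, 0], [0, -1, 0, 0], [0, -1, 0, 0], [0, -1, 0, 0], [0, -1, -1, 0], [0, -1, -1, 0], [0, -1, -1, 0], [0, -1, -1, 0], [0, -1, 0, 0], [0, 0, 0, 0]]])

```text
time_s: 7.4
ee_pos: [0.5094, -0.1334, 0.2216]
tcp_rot: [2.222, 2.218, -0.002]
force: [-1.0, -0.1, -1.2]
opening: -0.0001
finger_force: 0.0
```

Request:
carry_out(targets=[[[0, 0, 0, 1], [0, 0, 0, 1], [0, 0, 0, 1], [0, 0, 0, 1], [0, 0, 0, 1], [0, 0, 0, 1], [0, 0, 0, 1], [0, 0, 0, 1], [0, 0, 0, 1], [0, 0, 0, 1]]], fingers=0.3)

```text
time_s: 8.23
ee_pos: [0.5125, -0.1329, 0.2199]
tcp_rot: [2.914, 1.174, 0.001]
force: [-0.1, 0.1, 0.6]
opening: 0.0596
finger_force: 0.0
```

Request:
carry_out(targets=[[[0, 0, 0, 1], [0, 0, 0, 1], [0, 0, 0, 1], [0, 0, 0, 1], [0, 0, 0, 1], [0, 0, 0, 1], [0, 0, 0, 1], [0, 0, 0, 1], [0, 0, 0, 1], [0, 0, 0, 0.6]]])

```text
time_s: 9.07
ee_pos: [0.5125, -0.1329, 0.2199]
tcp_rot: [3.141, -0.002, 0.001]
force: [0.2, -0.3, -0.1]
opening: 0.0598
finger_force: 0.0
```

```bash
python3 - <<'E'
from mods import *
c=cams.camera('top');s=cams.camera('scene')
print('ball off expected', proj(c,[.698,-.133,.142]),proj(s,[.698,-.133,.142]),readout.state()['ee_pos'],readout.state()['opening'])
o,g,m=find()
v=np.hstack([c['frame'][125:265,180:325],s['frame'][170:310,170:315]])
v=cv2.resize(v,None,fx=2.7,fy=2.7,interpolation=cv2.INTER_CUBIC)
gr=cv2.cvtColor(g,cv2.COLOR_BGR2GRAY);print(np.percentile(gr,[5,25,50,75,95]))
cv2.imwrite('pics/c.png',v)
E
```

```text
ball off expected [290.27589848 151.91826592] [199.1839705  241.43780821] [ 0.51242975 -0.13283563  0.21990026] 0.059754901164922054
[ 58.  75. 101. 109. 134.]
```

View pics/c.png

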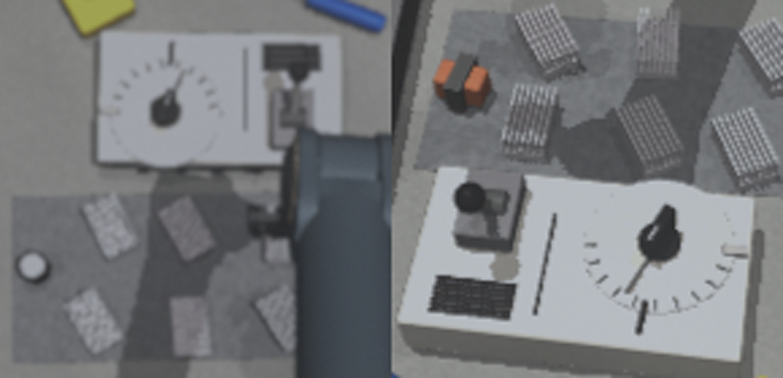

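The ball is at top (290,152), exactly where the off position should be, so the lever is fully over. Now I'll measure the modules in the unobstructed first top picture.

```bash
sed -i "s/def find(view=None):/def find(img=None):/; s/c=cams.camera('top');f=c\['frame'\];k=6/c=cams.camera('top');f=c['frame'] if img is None else img;k=6/; s/^    m=((gr>np.median.*$/    m=cv2.adaptiveThreshold(gr,255,cv2.ADAPTIVE_THRESH_MEAN_C,cv2.THRESH_BINARY,181,-7)\&((hsv[...,1]<70)*255).astype(np.uint8)/" mods.py
python3 - <<'E'
from mods import *
o,g,m=find(cv2.imread('pics/top0.png'))
for r in o: print('x %.0f y %.0f  %.0fx%.0f  yaw %.0f'%r)
cv2.imwrite('pics/m.png',np.vstack([g,cv2.cvtColor(m,cv2.COLOR_GRAY2BGR)])[:,:800][::1,::1][:816:1] if 0 else cv2.resize(np.vstack([g,cv2.cvtColor(m,cv2.COLOR_GRAY2BGR)]),(580,592)))
E
```

```text
x 424 y -11  64x40  yaw 180
x 431 y 103  67x40  yaw 31
x 449 y -114  36x25  yaw 90
x 528 y -124  54x38  yaw 179
x 535 y -8  59x38  yaw 36
x 541 y 83  65x39  yaw 25
```

View pics/m.png

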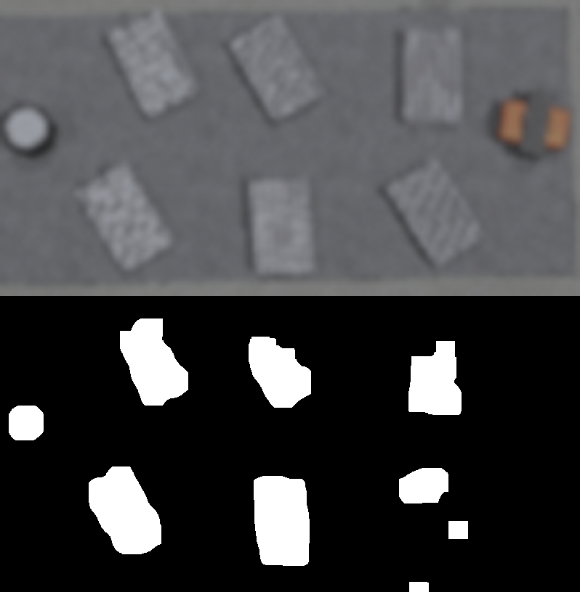

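The crop shows all six modules clearly, but the mask cuts the low-contrast ones. I'll use the corner pixels read from the crop instead.

```bash
python3 - <<'E'
from h import *
c=cams.camera('top')
P=dict(A=[(107,40),(158,12),(196,92),(152,118)],B=[(228,42),(280,15),(322,93),(276,122)],C=[(403,28),(460,27),(462,125),(403,122)],
D=[(77,190),(125,163),(172,240),(130,270)],E=[(248,180),(308,177),(314,272),(256,273)],F=[(385,188),(436,160),(481,238),(440,268)])
for n,p in P.items():
    w=np.array([ray(c,u*.2293+186,v*.2297+194,.031)[:2]*1000 for u,v in p]);
    mid=(w[0]+w[1]-w[2]-w[3]);y=np.degrees(np.arctan2(mid[1],mid[0]))
    print(n,w.mean(0).round(),'len %.0f wid %.0f'%(np.linalg.norm(mid)/2,np.linalg.norm(w[0]+w[3]-w[1]-w[2])/2),'yaw %.0f roll %.1f'%(y,-np.radians(y)/.08))
T=[ray(c,u,v,.062)[:2].round(3) for u,v in((324,180),(387,177),(396,258),(331,263))];print(T,np.mean(T,0))
E
```

```text
A [540.  81.] len 66 wid 40 yaw 28 roll -6.0
B [537.  -9.] len 67 wid 41 yaw 29 roll -6.4
C [ 531. -123.] len 71 wid 43 yaw -0 roll 0.1
D [430. 100.] len 68 wid 38 yaw 33 roll -7.1
E [422. -12.] len 68 wid 43 yaw 4 roll -0.9
F [ 430. -124.] len 67 wid 40 yaw 32 roll -6.9
[array([ 0.627, -0.246]), array([ 0.636, -0.447]), array([ 0.38 , -0.461]), array([ 0.366, -0.259])] [ 0.50225 -0.35325]
```

Measured sizes agree with 68x40, and the deep bin is centred at (0.502,-0.353) with yaw about 2.7°. First I'll pick module C.

Request:
carry_out(targets=[[[0.93, -0.5, 1, 0], [0, 0, 1, 0], [0, 0, 1, 0], [0, 0, 1, 0], [0, 0, 1, 0], [0, 0, 1, 0], [0, 0, 1, 0], [0, 0, 1, 0], [0, 0, 1, 0], [0, 0, 0, 0]]])

```text
time_s: 10.15
ee_pos: [0.5279, -0.1226, 0.0366]
tcp_rot: [-3.14, -0.004, 0.01]
force: [-0.8, 0.1, -0.6]
opening: 0.0596
finger_force: 0.0
```

Request:
carry_out(targets=[[[0, 0, 0.4, 0], [0, 0, 0.4, 0], [0, 0, 0, 0]]])

```text
time_s: 10.4
ee_pos: [0.5301, -0.123, 0.0235]
tcp_rot: [-3.142, -0.003, 0.001]
force: [-0.1, 0.2, -0.7]
opening: 0.0597
finger_force: 0.0
```

Request:
carry_out(targets=[[[0, 0, 0, 0], [0, 0, 0, 0], [0, 0, 0, 0], [0, 0, 0, 0], [0, 0, 0, 0]]], fingers=1, force=40)

```text
time_s: 10.82
ee_pos: [0.531, -0.1232, 0.0249]
tcp_rot: [3.141, 0.003, 0.003]
force: [-0.9, -0.1, 6.1]
opening: 0.0393
finger_force: 40.8
```

Request:
carry_out(targets=[[[0, 0, -0.5, 0], [0, 0, -1, 0], [0, 0, -1, 0], [0, 0, -1, 0], [0, 0, -1, 0], [0, 0, -1, 0], [0, 0, -0.5, 0], [0.2, 1, 0, 0], [0.2, 1, 0, 0], [0.2, 1, 0, 0]]])

```text
time_s: 11.65
ee_pos: [0.5419, -0.1832, 0.1441]
tcp_rot: [-3.142, -0.005, 0.001]
force: [-0.3, 0.5, -2.8]
opening: 0.0396
finger_force: 40.3
```

Request:
carry_out(targets=[[[0.2, 1, 0, 0], [0.2, 1, 0, 0], [0.2, 1, 0, 0], [0.2, 1, 0, 0], [0.2, 1, 0, 0], [0.2, 1, 0, 0], [0.2, 1, 0, 0], [0.2, 1, 0, 0], [0.2, 1, 0, 0], [0.15, 1, 0, 0]]])

```text
time_s: 12.48
ee_pos: [0.5812, -0.3834, 0.1431]
tcp_rot: [-3.14, -0.003, 0.003]
force: [0.6, -0.0, -2.8]
opening: 0.0397
finger_force: 40.3
```

Request:
carry_out(targets=[[[0, 0.6, 0, -0.6], [0, 0, 0, 0], [0, 0, 1, 0], [0, 0, 1, 0], [0, 0, 1, 0], [0, 0, 1, 0], [0, 0, 1, 0], [0, 0, 0.3, 0], [0, 0, 0.3, 0], [0, 0, 0, 0]]])

```text
time_s: 13.32
ee_pos: [0.5815, -0.3939, 0.0313]
tcp_rot: [-3.139, -0.079, 0.002]
force: [-0.6, -0.2, -1.9]
opening: 0.0394
finger_force: 40.3
```

Request:
carry_out(targets=[[[0, 0, 0.12, 0], [0, 0, 0, 0]]])

```text
time_s: 13.48
ee_pos: [0.5823, -0.395, 0.0306]
tcp_rot: [3.14, 0.078, 0.002]
force: [-0.4, -0.3, -1.4]
opening: 0.0392
finger_force: 40.3
```

Request:
carry_out(targets=[[[0, 0, 0, 0], [0, 0, 0, 0], [0, 0, 0, 0], [0, 0, -0.5, 0], [0, 0, -1, 0], [0, 0, -1, 0], [0, 0, -1, 0], [0, 0, -1, 0], [0, 0, -1, 0.6], [0, 0, 0, 0]]], fingers=0.35)

```text
time_s: 14.32
ee_pos: [0.5844, -0.3964, 0.1459]
tcp_rot: [3.136, 0.001, 0.013]
force: [0.5, -0.8, 0.8]
opening: 0.0557
finger_force: 0.0
```

```bash
cat > chk.py <<'E'
from h import *
import sys
M=dict(A=(.540,.081),B=(.537,-.009),C=(.531,-.123),D=(.430,.100),E=(.422,-.012),F=(.430,-.124),cap=(.49,.168),tr=(.497,-.196))
a=cv2.imread('pics/top0.png');c=cams.camera('top');f=c['frame']
for n in sys.argv[1:]:
    u,v=proj(c,[*M[n],.031]).round().astype(int);r=12;S=14
    t=a[v-r:v+r+1,u-r:u+r+1];w=f[v-r-S:v+r+S+1,u-r-S:u+r+S+1]
    q=cv2.matchTemplate(w,t,cv2.TM_CCOEFF_NORMED);_,mx,_,l=cv2.minMaxLoc(q)
    print(n,'shift px',l[0]-S,l[1]-S,'score %.2f'%mx,'at0 %.2f'%q[S,S])
s=readout.state();print(s['time_s'],s['ee_pos'].round(4),(s['tcp_rot']*2/np.pi).round(3)[:2])
cv2.imwrite('pics/top_t%d.png'%int(s['time_s']),cv2.resize(f[120:280,170:410],None,fx=3,fy=3,interpolation=cv2.INTER_CUBIC))
E
python3 chk.py A B D E F cap tr; ls pics
```

```text
A shift px 0 0 score 1.00 at0 1.00
B shift px 0 0 score 1.00 at0 1.00
D shift px 0 0 score 1.00 at0 1.00
E shift px 0 0 score 1.00 at0 1.00
F shift px 0 0 score 0.70 at0 0.70
cap shift px 0 0 score 1.00 at0 1.00
tr shift px 1 0 score 0.76 at0 0.74
14.3667 [ 0.5835 -0.3958  0.1435] [1.998 0.002]
a.png
b.png
c.png
m.png
scene0.png
top0.png
top1.png
top_t14.png
```

The check works and nothing has moved. Next is F.

Request:
carry_out(targets=[[[-0.55, -1, 0, 0], [-0.55, -1, 0, 0], [-0.55, -1, 0, 0], [-0.55, -1, 0, 0], [-0.55, -1, 0, 0], [-0.55, -1, 0, 0], [-0.55, -1, 0, 0], [-0.55, -1, 0, 0], [-0.55, -1, 0, 0], [-0.55, -1, 0, 0]]])

```text
time_s: 15.2
ee_pos: [0.4701, -0.194, 0.139]
tcp_rot: [-3.141, -0.004, 0.002]
force: [1.0, 0.4, 0.3]
opening: 0.0555
finger_force: 0.0
```

Request:
carry_out(targets=[[[-0.55, -1, 0, 0], [-0.55, -1, 0, 0], [-0.55, -1, 0, 0], [-0.55, -0.6, 0, 0], [0, 0, 0, -1], [0, 0, 0, -1], [0, 0, 0, -1], [0, 0, 0, -1], [0, 0, 0, -1], [0, 0, 0, -1]]])

```text
time_s: 16.03
ee_pos: [0.4266, -0.123, 0.1391]
tcp_rot: [-3.049, -0.757, 0.002]
force: [0.7, 0.5, -1.2]
opening: 0.0554
finger_force: 0.0
```

Request:
carry_out(targets=[[[0, 0, 0, -0.9], [0, 0, 1, 0], [0, 0, 1, 0], [0, 0, 1, 0], [0, 0, 1, 0], [0, 0, 1, 0], [0, 0, 0.5, 0], [0, 0, 0.5, 0], [0, 0, 0, 0]]])

```text
time_s: 16.78
ee_pos: [0.4262, -0.1229, 0.0182]
tcp_rot: [-3.02, -0.859, 0.004]
force: [0.4, 0.3, -0.9]
opening: 0.0558
finger_force: 0.0
```

Request:
carry_out(targets=[[[0, 0, 0, 0], [0, 0, 0, 0], [0, 0, 0, 0], [0, 0, 0, 0], [0, 0, 0, 0]]], fingers=1)

```text
time_s: 17.2
ee_pos: [0.4275, -0.1233, 0.0202]
tcp_rot: [3.021, 0.859, 0.001]
force: [-1.2, -0.1, 1.3]
opening: 0.0394
finger_force: 41.9
```

Request:
carry_out(targets=[[[0, 0, -0.5, 0], [0, 0, -1, 0], [0, 0, -1, 0], [0, 0, -1, 0], [0, 0, -1, 0.9], [0, 0, -1, 1], [0, 0, -0.5, 1], [0, 0, 0, 1], [0, 0, 0, 1], [0, 0, 0, 1]]])

```text
time_s: 18.03
ee_pos: [0.4271, -0.1231, 0.1407]
tcp_rot: [3.139, 0.122, 0.002]
force: [0.1, 0.4, -1.1]
opening: 0.0396
finger_force: 41.5
```

Request:
carry_out(targets=[[[0, 0, 0, 1], [-0.25, 1, 0, 0], [0, 1, 0, 0], [0, 1, 0, 0], [0, 1, 0, 0], [0, 1, 0, 0], [0, 1, 0, 0], [0, 1, 0, 0], [0, 1, 0, 0], [0, 1, 0, 0]]])

```text
time_s: 18.87
ee_pos: [0.4222, -0.3039, 0.1404]
tcp_rot: [-3.141, -0.003, -0.001]
force: [0.8, -0.5, -1.5]
opening: 0.0395
finger_force: 41.5
```

Request:
carry_out(targets=[[[0, 1, 0, 0], [0, 1, 0, 0], [0, 1, 0, 0], [0, 1, 0, 0], [0, 1, 0, -0.6], [0, 0, 0, 0], [0, 0, 1, 0], [0, 0, 1, 0], [0, 0, 1, 0], [0, 0, 1, 0]]])

```text
time_s: 19.7
ee_pos: [0.4227, -0.4026, 0.0596]
tcp_rot: [-3.14, -0.078, -0.001]
force: [-0.9, -0.2, -1.4]
opening: 0.0397
finger_force: 41.6
```

Request:
carry_out(targets=[[[0, 0, 1, 0], [0, 0, 0.4, 0], [0, 0, 0, 0]]])

```text
time_s: 19.95
ee_pos: [0.4216, -0.4018, 0.0302]
tcp_rot: [-3.137, -0.079, 0.004]
force: [0.1, -0.2, -0.5]
opening: 0.0394
finger_force: 41.5
```

Request:
carry_out(targets=[[[0, 0, 0.15, 0], [0, 0, 0, 0]]])

```text
time_s: 20.12
ee_pos: [0.4233, -0.4035, 0.0295]
tcp_rot: [3.14, 0.078, 0.002]
force: [0.4, -0.8, -1.3]
opening: 0.0392
finger_force: 41.5
```

Request:
carry_out(targets=[[[0, 0, 0, 0], [0, 0, 0, 0], [0, 0, 0, 0], [0, 0, -0.5, 0], [0, 0, -1, 0], [0, 0, -1, 0], [0, 0, -1, 0], [0, 0, -1, 0], [0, 0, -1, 0.6], [0, 0, 0, 0]]], fingers=0.35)

```text
time_s: 20.95
ee_pos: [0.425, -0.405, 0.1439]
tcp_rot: [3.136, 0.001, 0.011]
force: [1.3, -1.0, -0.1]
opening: 0.0555
finger_force: 0.0
```

```bash
python3 chk.py A B D E cap tr; ls pics|grep top_
```

```text
A shift px 0 0 score 1.00 at0 1.00
B shift px 0 0 score 1.00 at0 1.00
D shift px 0 0 score 1.00 at0 1.00
E shift px 0 0 score 1.00 at0 1.00
cap shift px 0 0 score 1.00 at0 1.00
tr shift px 0 0 score 0.96 at0 0.96
21.0 [ 0.4241 -0.4043  0.1418] [1.997 0.002]
top_t14.png
top_t21.png
```

View pics/top_t21.png

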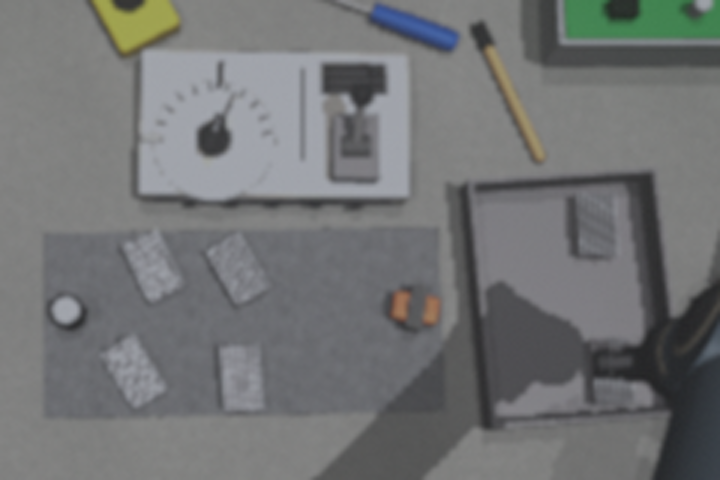

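C sits flat near (594,225) in the deep bin, and F is under the gripper. The rest is undisturbed. Next is E.

Request:
carry_out(targets=[[[0.2, -1, 0, 0], [0, -1, 0, 0], [0, -1, 0, 0], [0, -1, 0, 0], [0, -1, 0, 0], [0, -1, 0, 0], [0, -1, 0, 0], [0, -1, 0, 0], [0, -1, 0, 0], [0, -1, 0, 0]]])

```text
time_s: 21.83
ee_pos: [0.4257, -0.202, 0.1381]
tcp_rot: [-3.141, -0.004, 0.002]
force: [-0.7, 0.0, -0.1]
opening: 0.0555
finger_force: 0.0
```

Request:
carry_out(targets=[[[0, -1, 0, 0], [0, -1, 0, 0], [0, -1, 0, 0], [0, -1, 0, 0], [0, -1, 0, 0], [0, -1, 0, 0], [0, -1, 0, 0], [0, -1, 0, 0], [0, -1, 0, 0], [0, -0.6, 0, -0.9]]])

```text
time_s: 22.67
ee_pos: [0.4253, -0.0091, 0.1383]
tcp_rot: [-3.139, -0.123, 0.002]
force: [0.6, -0.7, -0.3]
opening: 0.0557
finger_force: 0.0
```

Request:
carry_out(targets=[[[0, 0, 0, 0], [0, 0, 1, 0], [0, 0, 1, 0], [0, 0, 1, 0], [0, 0, 1, 0], [0, 0, 1, 0], [0, 0, 0.4, 0], [0, 0, 0.4, 0], [0, 0, 0, 0]]])

```text
time_s: 23.42
ee_pos: [0.4253, -0.0117, 0.0216]
tcp_rot: [3.139, 0.114, -0.004]
force: [0.1, -0.0, -0.1]
opening: 0.0553
finger_force: 0.0
```

Request:
carry_out(targets=[[[0, 0, 0, 0], [0, 0, 0, 0], [0, 0, 0, 0], [0, 0, 0, 0], [0, 0, 0, 0]]], fingers=1)

```text
time_s: 23.83
ee_pos: [0.4264, -0.0113, 0.0232]
tcp_rot: [3.139, 0.116, 0.002]
force: [-0.6, -0.9, 3.4]
opening: 0.0388
finger_force: 42.1
```

Request:
carry_out(targets=[[[0, 0, -0.5, 0], [0, 0, -1, 0], [0, 0, -1, 0], [0, 0, -1, 0], [0, 0, -1, 0], [0, 0, -1, 0], [0, 0, -0.5, 0.9], [0.2, 1, 0, 0], [0.2, 1, 0, 0], [0.2, 1, 0, 0]]])

```text
time_s: 24.67
ee_pos: [0.4379, -0.0716, 0.1436]
tcp_rot: [3.141, 0.005, 0.001]
force: [0.9, -0.5, -2.1]
opening: 0.0398
finger_force: 41.4
```

Request:
carry_out(targets=[[[0.2, 1, 0, 0], [0.2, 1, 0, 0], [0.2, 1, 0, 0], [0.2, 1, 0, 0], [0.2, 1, 0, 0], [0.2, 1, 0, 0], [0.2, 1, 0, 0], [0.2, 1, 0, 0], [0.2, 1, 0, 0], [0.2, 1, 0, 0]]])

```text
time_s: 25.5
ee_pos: [0.4781, -0.2717, 0.143]
tcp_rot: [-3.141, -0.003, 0.0]
force: [-0.1, 0.5, -2.0]
opening: 0.0394
finger_force: 41.4
```

Request:
carry_out(targets=[[[0.3, 1, 0, 0], [0.3, 1, 0, 0], [0.3, 1, 0, 0], [0.3, 1, 0, 0], [0.3, 1, 0, 0], [0, 1, 0, 0], [0, 0.4, 0, -0.6], [0, 0, 0, 0]]])

```text
time_s: 26.17
ee_pos: [0.5074, -0.4018, 0.1427]
tcp_rot: [3.14, 0.074, -0.001]
force: [0.2, -0.6, -2.4]
opening: 0.039
finger_force: 41.4
```

Request:
carry_out(targets=[[[0, 0, 1, 0], [0, 0, 1, 0], [0, 0, 1, 0], [0, 0, 1, 0], [0, 0, 1, 0], [0, 0, 0.6, 0], [0, 0, 0, 0], [0, 0, 0, 0]]])

```text
time_s: 26.83
ee_pos: [0.5089, -0.3981, 0.0307]
tcp_rot: [-3.14, -0.079, 0.0]
force: [0.1, -0.3, -2.0]
opening: 0.0391
finger_force: 42.1
```

Request:
carry_out(targets=[[[0, 0, 0.15, 0], [0, 0, 0, 0]]])

```text
time_s: 27.0
ee_pos: [0.509, -0.3989, 0.028]
tcp_rot: [3.14, 0.078, 0.001]
force: [0.4, 0.3, -2.2]
opening: 0.0392
finger_force: 42.3
```

Request:
carry_out(targets=[[[0, 0, 0, 0], [0, 0, 0, 0], [0, 0, 0, 0], [0, 0, -0.5, 0], [0, 0, -1, 0], [0, 0, -1, 0], [0, 0, -1, 0], [0, 0, -1, 0], [0, 0, -1, 0.6], [0, 0, 0, 0]]], fingers=0.35)

```text
time_s: 27.83
ee_pos: [0.5112, -0.4015, 0.1435]
tcp_rot: [3.135, -0.0, 0.013]
force: [0.5, 0.1, 1.0]
opening: 0.0552
finger_force: 0.0
```

```bash
python3 chk.py A B D cap tr
```

```text
A shift px 0 0 score 1.00 at0 1.00
B shift px 0 0 score 1.00 at0 1.00
D shift px 0 0 score 1.00 at0 1.00
cap shift px 0 0 score 1.00 at0 1.00
tr shift px 0 0 score 0.52 at0 0.52
27.8833 [ 0.5102 -0.4008  0.1412] [1.997e+00 1.000e-03]
```

Request:
carry_out(targets=[[[0.2, -1, 0, 0], [0.2, -1, 0, 0], [0.2, -1, 0, 0], [0.2, -1, 0, 0], [0.2, -1, 0, 0], [0.2, -1, 0, 0], [0.2, -1, 0, 0], [0, -1, 0, 0], [0, -1, 0, 0], [0, -1, 0, 0]]])

```text
time_s: 28.72
ee_pos: [0.5358, -0.1983, 0.1369]
tcp_rot: [3.142, 0.004, -0.002]
force: [0.1, 0.2, 0.4]
opening: 0.0556
finger_force: 0.0
```

Request:
carry_out(targets=[[[0, -1, 0, 0], [0, -1, 0, 0], [0, -1, 0, 0], [0, -1, 0, 0], [0, -1, 0, 0], [0, -1, 0, 0], [0, -1, 0, 0], [0, -1, 0, 0], [0, -1, 0, 0], [0, -0.5, 0, -0.4]]])

```text
time_s: 29.55
ee_pos: [0.5356, -0.0064, 0.1372]
tcp_rot: [-3.14, -0.061, 0.001]
force: [-1.3, 0.2, -0.2]
opening: 0.0557
finger_force: 0.0
```

Request:
carry_out(targets=[[[0, 0, 0, -1], [0, 0, 0, -1], [0, 0, 0, -1], [0, 0, 0, -1], [0, 0, 0, -1], [0, 0, 0, -1], [0, 0, 1, 0], [0, 0, 1, 0], [0, 0, 1, 0], [0, 0, 0, 0]]])

```text
time_s: 30.38
ee_pos: [0.5332, -0.0102, 0.074]
tcp_rot: [-3.037, -0.799, 0.012]
force: [-1.1, 0.1, 0.2]
opening: 0.055
finger_force: 0.0
```

```bash
python3 chk.py A D cap
```

```text
A shift px 0 0 score 0.82 at0 0.82
D shift px -1 0 score 0.80 at0 0.79
cap shift px 0 0 score 1.00 at0 1.00
30.4333 [ 0.5343 -0.0099  0.0757] [-1.934 -0.509]
```

Request:
carry_out(targets=[[[0, 0, 1, 0], [0, 0, 1, 0], [0, 0, 0.6, 0], [0, 0, 0, 0]]])

```text
time_s: 30.77
ee_pos: [0.5349, -0.0094, 0.0242]
tcp_rot: [-3.038, -0.799, 0.005]
force: [0.1, 0.1, -0.2]
opening: 0.0554
finger_force: 0.0
```

Request:
carry_out(targets=[[[0, 0, 0, 0], [0, 0, 0, 0], [0, 0, 0, 0], [0, 0, 0, 0], [0, 0, 0, 0]]], fingers=1)

```text
time_s: 31.18
ee_pos: [0.5367, -0.009, 0.0266]
tcp_rot: [3.038, 0.798, 0.002]
force: [-0.9, -0.5, 4.0]
opening: 0.0392
finger_force: 42.6
```

Request:
carry_out(targets=[[[0, 0, -0.5, 0], [0, 0, -1, 0], [0, 0, -1, 0], [0, 0, -1, 0.4], [0, 0, -1, 1], [0, 0, -1, 1], [0, 0, -0.5, 1], [0, 0, 0, 1], [0, 0, 0, 1], [0, 0, 0, 1]]])

```text
time_s: 32.02
ee_pos: [0.5357, -0.009, 0.1465]
tcp_rot: [3.142, -0.003, 0.001]
force: [-1.2, 0.4, -2.2]
opening: 0.039
finger_force: 41.9
```

Request:
carry_out(targets=[[[0.2, 1, 0, 0], [0.2, 1, 0, 0], [0.2, 1, 0, 0], [0.2, 1, 0, 0], [0.2, 1, 0, 0], [0.2, 1, 0, 0], [0.2, 1, 0, 0], [0.2, 1, 0, 0], [0.2, 1, 0, 0], [0.2, 1, 0, 0]]])

```text
time_s: 32.85
ee_pos: [0.576, -0.2097, 0.146]
tcp_rot: [-3.141, -0.003, 0.001]
force: [0.1, -0.4, -3.1]
opening: 0.0394
finger_force: 41.9
```

Request:
carry_out(targets=[[[0.2, 1, 0, 0], [0.2, 1, 0, 0], [0, 1, 0, 0], [0, 1, 0, 0], [0, 0.65, 0, -0.6], [0, 0, 0, 0], [0, 0, 0, 0]]])

```text
time_s: 33.43
ee_pos: [0.5839, -0.3021, 0.1456]
tcp_rot: [-3.14, -0.074, 0.001]
force: [-0.0, 0.8, -2.1]
opening: 0.0397
finger_force: 41.9
```

Request:
carry_out(targets=[[[0, 0, 1, 0], [0, 0, 1, 0], [0, 0, 1, 0], [0, 0, 1, 0], [0, 0, 1, 0], [0, 0, 0.6, 0], [0, 0, 0.1, 0], [0, 0, 0, 0]]])

```text
time_s: 34.1
ee_pos: [0.5864, -0.3007, 0.0371]
tcp_rot: [3.14, 0.08, 0.004]
force: [-7.8, 1.1, 24.4]
opening: 0.039
finger_force: 51.0
```

Request:
carry_out(targets=[[[0, 0, 0, 0], [0, 0, 0, 0], [0, 0, 0, 0], [0, 0, -0.5, 0], [0, 0, -1, 0], [0, 0, -1, 0], [0, 0, -1, 0], [0, 0, -1, 0], [0, 0, -1, 0.6], [0, 0, 0, 0]]], fingers=0.35)

```text
time_s: 34.93
ee_pos: [0.5878, -0.3006, 0.1471]
tcp_rot: [3.139, 0.004, 0.013]
force: [1.6, -0.0, 1.3]
opening: 0.0554
finger_force: 0.0
```

```bash
python3 chk.py A D cap tr
```

```text
A shift px 0 0 score 1.00 at0 1.00
D shift px 0 0 score 1.00 at0 1.00
cap shift px 0 0 score 1.00 at0 1.00
tr shift px 0 0 score 0.80 at0 0.80
34.9833 [ 0.5867 -0.3004  0.1449] [1.999 0.004]
```

It met 24 N on placing, so I'll look at the bin.

```bash
python3 - <<'E'
from h import *
s=readout.state();w=cams.camera('wrist')['frame'];c=cams.camera('scene')['frame']
v=np.hstack([cv2.resize(w,(400,300)),cv2.resize(c[130:260,70:243],(400,300),interpolation=cv2.INTER_CUBIC)])
cv2.imwrite('pics/d.png',v)
E
```

```text
(no output)
```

View pics/d.png

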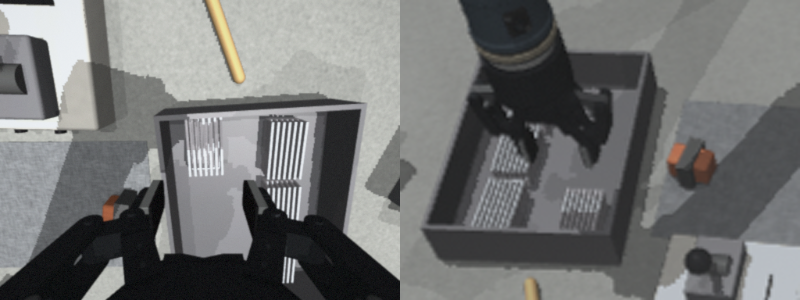

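```bash
python3 - <<'E'
from h import *
s=readout.state();c=cams.camera('wrist');w=c['frame']
v=cv2.resize(w[120:260,190:420],None,fx=3.4,fy=3.4,interpolation=cv2.INTER_CUBIC)
cv2.imwrite('pics/e.png',v)
# predicted corners for a flat module top at z=.035
T=np.eye(4);T[:3,:3]=Ro.from_rotvec(s['tcp_rot']).as_matrix();T[:3,3]=s['ee_pos'];T=np.linalg.inv(T@c['T_tool_cam'])
def pw(X):
    p=T[:3,:3]@np.array(X)+T[:3,3];return ((p[:2]/p[2]*[c['fx'],c['fy']]+[c['cx'],c['cy']]-[190,120])*3.4).round()
cs,sn=np.cos(.047),np.sin(.047)
for n,m,z in(('B',(.584,-.302),.035),('C',(.583,-.396),.035),('bin rim',(.502,-.353),.062),('floor',(.502,-.353),.005)):
    a,b=(.034,.02) if n in'BC' else ((.126,.096) )
    print(n,[pw([m[0]+i*a*cs-j*b*sn,m[1]+i*a*sn+j*b*cs,z]).tolist() for i,j in((1,1),(1,-1),(-1,-1),(-1,1))])
E
```

```text
B [[160.0, 119.0], [323.0, 112.0], [327.0, 365.0], [177.0, 371.0]]
C [[542.0, 124.0], [705.0, 117.0], [679.0, 369.0], [529.0, 375.0]]
bin rim [[15.0, 111.0], [907.0, 73.0], [766.0, 938.0], [111.0, 959.0]]
floor [[62.0, 76.0], [766.0, 45.0], [679.0, 774.0], [132.0, 793.0]]
```

View pics/e.png

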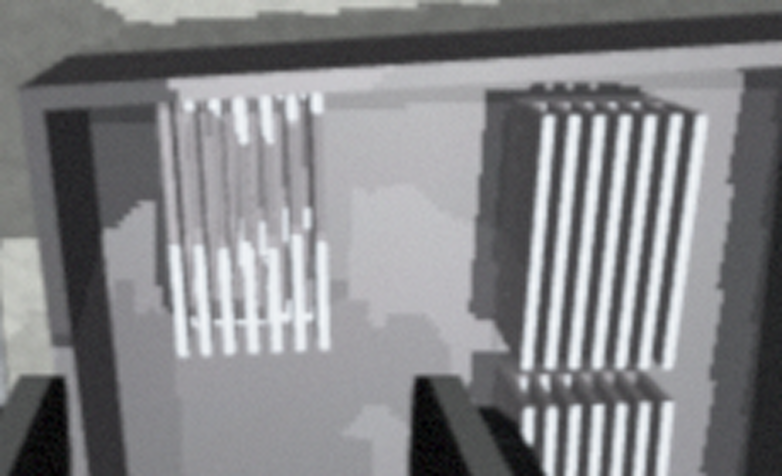

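B's fin widths of 162 and 149 px agree with lying nearly flat. Its far end (y≈95) is close against the far wall, though, so I'll regrip it and reseat it a bit nearer.

Request:
carry_out(targets=[[[0, 0, 1, -0.6], [0, 0, 1, 0], [0, 0, 1, 0], [0, 0, 1, 0], [0, 0, 1, 0], [0, 0, 0.5, 0], [0, 0, 0, 0]]])

```text
time_s: 35.72
ee_pos: [0.5843, -0.3024, 0.0375]
tcp_rot: [3.14, 0.079, -0.005]
force: [-15.4, 1.9, 43.6]
opening: 0.0552
finger_force: 22.0
```

Request:
carry_out(targets=[[[0, 0, 0.3, 0], [0, 0, 0, 0], [0, 0, 0, 0], [0, 0, 0, 0], [0, 0, 0, 0]]], fingers=1)

```text
time_s: 36.13
ee_pos: [0.5896, -0.3032, 0.0356]
tcp_rot: [3.136, 0.077, 0.016]
force: [-10.6, 2.0, 52.7]
opening: 0.0392
finger_force: 54.9
```

Request:
carry_out(targets=[[[0, 0, -0.5, 0], [0, 0, -0.5, 0], [-0.4, 0, 0, 0], [0, 0, 0, 0]]])

```text
time_s: 36.47
ee_pos: [0.5737, -0.302, 0.044]
tcp_rot: [-3.139, -0.078, 0.007]
force: [-1.2, -0.2, -2.8]
opening: 0.039
finger_force: 43.8
```

Request:
carry_out(targets=[[[0, 0, 0.3, 0], [0, 0, 0.3, 0], [0, 0, 0.2, 0], [0, 0, 0, 0]]])

```text
time_s: 36.8
ee_pos: [0.5763, -0.3026, 0.036]
tcp_rot: [3.14, 0.078, -0.004]
force: [-18.0, 4.4, 47.9]
opening: 0.0389
finger_force: 59.3
```

With the fingers open it still met 43 N at z=0.0375, so the +y finger's knuckle is landing on the bin's side wall. I'll lift and shift B 12 mm inward.

Request:
carry_out(targets=[[[0, 0, -0.5, 0], [0, 0, -0.5, 0], [0.1, 0.6, 0, 0], [0, 0, 0, 0]]])

```text
time_s: 37.13
ee_pos: [0.5792, -0.3171, 0.0487]
tcp_rot: [3.139, 0.075, 0.0]
force: [-0.9, -1.2, -1.9]
opening: 0.0392
finger_force: 43.8
```

Request:
carry_out(targets=[[[0, 0, 0.4, 0], [0, 0, 0, 0]]])

```text
time_s: 37.3
ee_pos: [0.5773, -0.3139, 0.0383]
tcp_rot: [-3.138, -0.077, 0.007]
force: [-1.4, 0.4, -3.5]
opening: 0.039
finger_force: 43.8
```

Request:
carry_out(targets=[[[0, 0, 0.2, 0], [0, 0, 0, 0]]])

```text
time_s: 37.47
ee_pos: [0.5788, -0.3136, 0.0364]
tcp_rot: [-3.14, -0.079, 0.002]
force: [-0.2, 0.7, -0.9]
opening: 0.0393
finger_force: 43.9
```

Request:
carry_out(targets=[[[0, 0, 0.15, 0], [0, 0, 0, 0]]])

```text
time_s: 37.63
ee_pos: [0.5791, -0.3138, 0.0358]
tcp_rot: [-3.14, -0.079, 0.001]
force: [-3.9, 1.0, 9.5]
opening: 0.0387
finger_force: 45.2
```

Request:
carry_out(targets=[[[0, 0, 0.15, 0], [0, 0, 0, 0]]])

```text
time_s: 37.8
ee_pos: [0.5791, -0.3138, 0.0357]
tcp_rot: [3.14, 0.078, -0.002]
force: [-11.7, 4.2, 25.0]
opening: 0.0391
finger_force: 47.3
```

Request:
carry_out(targets=[[[0, 0, -0.25, 0], [0, 0, 0, 0], [0, 0, 0, 0], [0, 0, 0, 0], [0, 0, -1, 0], [0, 0, -1, 0], [0, 0, -1, 0], [0, 0, -1, 0], [0, 0, -1, 0.6], [0, 0, 0, 0]]], fingers=0.35)

```text
time_s: 38.63
ee_pos: [0.5815, -0.3151, 0.1403]
tcp_rot: [3.139, 0.001, 0.01]
force: [1.5, 0.2, 0.7]
opening: 0.0552
finger_force: 0.0
```

```bash
python3 - <<'E'
from h import *
s=readout.state();print(s['ee_pos']);c=cams.camera('wrist');w=c['frame']
v=cv2.resize(w[110:260,190:420],None,fx=3.2,fy=3.2,interpolation=cv2.INTER_CUBIC)
cv2.imwrite('pics/f.png',v)
E
python3 chk.py A D cap tr
```

```text
[ 0.5815298  -0.31512036  0.14034052]
A shift px -7 -9 score 0.86 at0 0.16
D shift px 0 0 score 1.00 at0 1.00
cap shift px 0 0 score 1.00 at0 1.00
tr shift px 0 0 score 0.81 at0 0.81
38.7333 [ 0.5794 -0.3142  0.1366] [2.    0.002]
```

View pics/f.png

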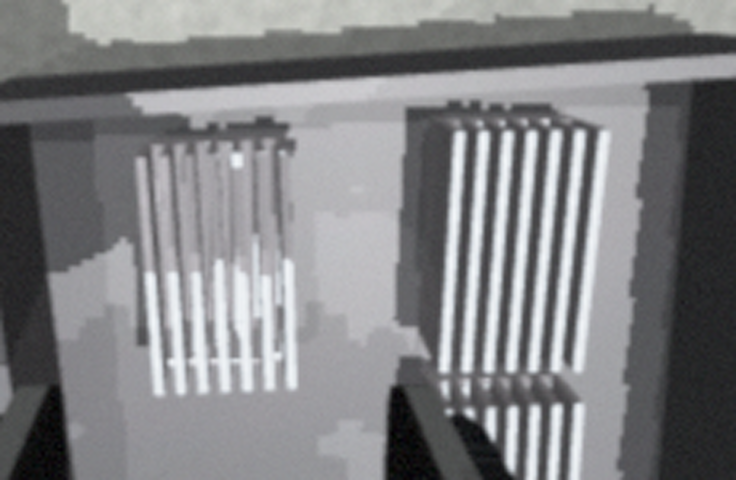

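B now lies flat like C, clear of the walls (140-295, 145-390). The top check shows that A has been knocked aside, so I'll look again.

```bash
python3 - <<'E'
from h import *
c=cams.camera('top');cv2.imwrite('pics/g.png',cv2.resize(c['frame'][175:265,180:270],(600,600),interpolation=cv2.INTER_CUBIC))
E
```

```text
(no output)
```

View pics/g.png

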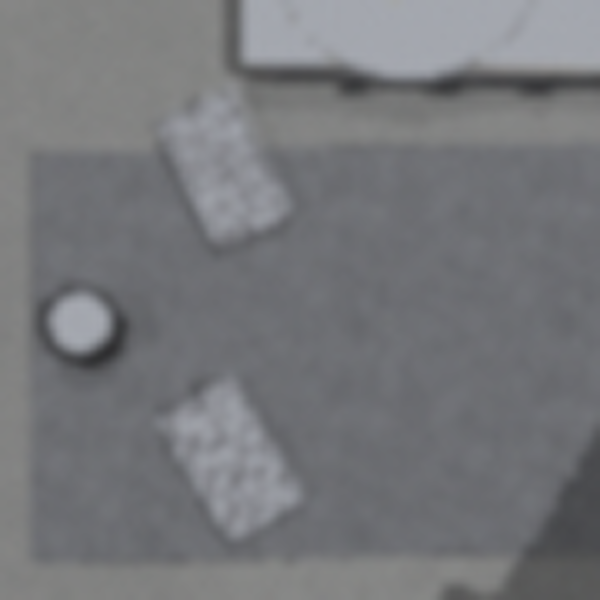

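```bash
python3 - <<'E'
from h import *
c=cams.camera('top')
for p in([(157,125),(232,88),(292,208),(222,245)],[(165,420),(232,375),(303,495),(237,542)]):
    w=np.array([ray(c,u/6.667+179.6,v/6.667+174.6,.031)[:2]*1000 for u,v in p]);mid=w[0]+w[1]-w[2]-w[3];y=np.degrees(np.arctan2(mid[1],mid[0]))
    print(w.mean(0).round(),w.round().tolist(),'len %.0f wid %.0f yaw %.0f roll %.1f'%(np.linalg.norm(mid)/2,np.linalg.norm(w[0]+w[3]-w[1]-w[2])/2,y,-np.radians(y)/.08))
print(readout.state()['ee_pos'])
E
```

```text
[570. 106.] [[590.0, 139.0], [608.0, 103.0], [550.0, 74.0], [532.0, 107.0]] len 66 wid 39 yaw 28 roll -6.0
[431. 101.] [[449.0, 134.0], [470.0, 102.0], [413.0, 68.0], [391.0, 99.0]] len 67 wid 38 yaw 31 roll -6.7
[ 0.57829377 -0.31381082  0.13490662]
```

A is now at (570,106) with yaw 28°. I'll grip it 10 mm toward its near end so the fingers stay clear of the tester.

Request:
carry_out(targets=[[[-0.85, -1, 0, 0], [0, -1, 0, 0], [0, -1, 0, 0], [0, -1, 0, 0], [0, -1, 0, 0], [0, -1, 0, 0], [0, -1, 0, 0], [0, -1, 0, 0], [0, -1, 0, 0], [0, -1, 0, 0]]])

```text
time_s: 39.67
ee_pos: [0.5608, -0.1132, 0.1349]
tcp_rot: [-3.141, -0.004, 0.005]
force: [0.3, 0.6, -0.3]
opening: 0.0555
finger_force: 0.0
```

Request:
carry_out(targets=[[[0, -1, 0, 0], [0, -1, 0, 0], [0, -1, 0, 0], [0, -1, 0, 0], [0, -1, 0, 0], [0, -1, 0, 0], [0, -1, 0, 0], [0, -1, 0, 0], [0, -1, 0, 0], [0, -1, 0, 0]]])

```text
time_s: 40.5
ee_pos: [0.5604, 0.0865, 0.1349]
tcp_rot: [3.141, 0.004, -0.005]
force: [0.2, -0.1, -0.5]
opening: 0.0559
finger_force: 0.0
```

Request:
carry_out(targets=[[[0, -0.75, 0, -1], [0, 0, 0, -1], [0, 0, 0, -1], [0, 0, 0, -1], [0, 0, 0, -1], [0, 0, 0, -1], [0, 0, 1, 0], [0, 0, 1, 0], [0, 0, 0, 0]]])

```text
time_s: 41.25
ee_pos: [0.558, 0.0996, 0.0919]
tcp_rot: [-3.05, -0.75, 0.015]
force: [-0.3, -0.5, -0.2]
opening: 0.0555
finger_force: 0.0
```

```bash
python3 chk.py D cap tr
```

```text
D shift px 0 0 score 0.84 at0 0.84
cap shift px 0 0 score 0.76 at0 0.76
tr shift px 0 0 score 0.99 at0 0.99
41.3 [0.5591 0.1    0.0937] [-1.942 -0.477]
```

Request:
carry_out(targets=[[[0, 0, 1, 0], [0, 0, 1, 0], [0, 0, 1, 0], [0, 0, 0.5, 0], [0, 0, 0, 0]]])

```text
time_s: 41.72
ee_pos: [0.5601, 0.1005, 0.0249]
tcp_rot: [-3.051, -0.75, 0.006]
force: [-0.3, -0.0, -0.5]
opening: 0.0556
finger_force: 0.0
```

Request:
carry_out(targets=[[[0, 0, 0, 0], [0, 0, 0, 0], [0, 0, 0, 0], [0, 0, 0, 0], [0, 0, 0, 0]]], fingers=1)

```text
time_s: 42.13
ee_pos: [0.562, 0.1009, 0.0276]
tcp_rot: [3.051, 0.749, 0.002]
force: [-0.5, -0.4, 2.3]
opening: 0.0394
finger_force: 41.5
```

Request:
carry_out(targets=[[[0, 0, -0.5, 0], [0, 0, -1, 0], [0, 0, -1, 0], [0, 0, -1, 0], [0, 0, -1, 1], [0, 0, -1, 1], [0, 0, -0.5, 1], [0, 0, 0, 1], [0, 0, 0, 1], [0, 0, 0, 1]]])

```text
time_s: 42.97
ee_pos: [0.5611, 0.1008, 0.1476]
tcp_rot: [-3.142, 0.003, -0.001]
force: [0.7, -0.2, -2.7]
opening: 0.0393
finger_force: 40.8
```

Request:
carry_out(targets=[[[-0.2, 1, 0, 0], [-0.2, 1, 0, 0], [-0.2, 1, 0, 0], [-0.2, 1, 0, 0], [-0.2, 1, 0, 0], [-0.2, 1, 0, 0], [-0.2, 1, 0, 0], [-0.2, 1, 0, 0], [-0.2, 1, 0, 0], [-0.2, 1, 0, 0]]])

```text
time_s: 43.8
ee_pos: [0.5212, -0.1001, 0.1472]
tcp_rot: [-3.142, -0.003, -0.0]
force: [0.8, 0.5, -2.3]
opening: 0.0395
finger_force: 40.9
```

Request:
carry_out(targets=[[[-0.15, 1, 0, 0], [-0.15, 1, 0, 0], [-0.15, 1, 0, 0], [-0.15, 1, 0, 0], [-0.15, 1, 0, 0], [-0.15, 1, 0, 0], [-0.15, 1, 0, 0], [-0.15, 1, 0, 0], [-0.15, 1, 0, 0], [-0.15, 1, 0, 0]]])

```text
time_s: 44.63
ee_pos: [0.4916, -0.3, 0.1472]
tcp_rot: [-3.141, -0.003, -0.0]
force: [0.5, 0.0, -1.7]
opening: 0.0388
finger_force: 41.0
```

Request:
carry_out(targets=[[[0, 0.8, 0, -0.6], [0, 0, 0, 0], [0, 0, 0, 0]]])

```text
time_s: 44.88
ee_pos: [0.4916, -0.3159, 0.1469]
tcp_rot: [-3.14, -0.074, -0.0]
force: [0.3, 0.9, -2.1]
opening: 0.0391
finger_force: 41.0
```

Request:
carry_out(targets=[[[0, 0, 1, 0], [0, 0, 1, 0], [0, 0, 1, 0], [0, 0, 1, 0], [0, 0, 1, 0], [0, 0, 0.3, 0], [0, 0, 0, 0], [0, 0, 0, 0]]])

```text
time_s: 45.55
ee_pos: [0.4928, -0.3145, 0.0412]
tcp_rot: [-3.14, -0.08, -0.001]
force: [0.6, -0.1, -1.4]
opening: 0.0391
finger_force: 40.9
```

Request:
carry_out(targets=[[[0, 0, 0.2, 0], [0, 0, 0, 0], [0, 0, 0, 0]]])

```text
time_s: 45.8
ee_pos: [0.4926, -0.3155, 0.0374]
tcp_rot: [3.14, 0.078, 0.002]
force: [-0.3, 0.3, -2.2]
opening: 0.0392
finger_force: 41.0
```

Request:
carry_out(targets=[[[0, 0, 0.15, 0], [0, 0, 0, 0], [0, 0, 0, 0]]])

```text
time_s: 46.05
ee_pos: [0.4921, -0.3154, 0.0336]
tcp_rot: [3.141, 0.078, -0.0]
force: [0.1, -0.4, -2.6]
opening: 0.0392
finger_force: 41.0
```

Request:
carry_out(targets=[[[0, 0, 0.1, 0], [0, 0, 0, 0]]])

```text
time_s: 46.22
ee_pos: [0.493, -0.3163, 0.0327]
tcp_rot: [3.139, 0.078, 0.003]
force: [-1.1, -1.6, 2.3]
opening: 0.0392
finger_force: 41.4
```

Request:
carry_out(targets=[[[0, 0, 0, 0], [0, 0, 0, 0], [0, 0, 0, 0], [0, 0, -0.5, 0], [0, 0, -1, 0], [0, 0, -1, 0], [0, 0, -1, 0], [0, 0, -1, 0], [0, 0, -1, 0.6], [0, 0, 0, 0]]], fingers=0.35)

```text
time_s: 47.05
ee_pos: [0.4946, -0.3159, 0.1462]
tcp_rot: [3.138, 0.002, 0.011]
force: [0.4, -0.6, 0.6]
opening: 0.0554
finger_force: 0.0
```

```bash
python3 chk.py D cap tr
```

```text
D shift px 0 0 score 1.00 at0 1.00
cap shift px 0 0 score 1.00 at0 1.00
tr shift px 0 0 score 0.82 at0 0.82
47.1 [ 0.4936 -0.3155  0.1442] [1.999 0.003]
```

Request:
carry_out(targets=[[[-0.15, -1, 0, 0], [-0.15, -1, 0, 0], [-0.15, -1, 0, 0], [-0.15, -1, 0, 0], [-0.15, -1, 0, 0], [-0.15, -1, 0, 0], [-0.15, -1, 0, 0], [-0.15, -1, 0, 0], [-0.15, -1, 0, 0], [-0.15, -1, 0, 0]]])

```text
time_s: 47.93
ee_pos: [0.4607, -0.114, 0.1407]
tcp_rot: [-3.141, -0.004, 0.003]
force: [0.3, 0.2, -0.2]
opening: 0.0554
finger_force: 0.0
```

Request:
carry_out(targets=[[[-0.15, -1, 0, 0], [-0.15, -1, 0, 0], [-0.15, -1, 0, 0], [-0.15, -1, 0, 0], [-0.15, -1, 0, 0], [-0.15, -1, 0, 0], [-0.15, -1, 0, 0], [-0.15, -1, 0, 0], [-0.2, -1, 0, 0], [-0.2, -1, 0, 0]]])

```text
time_s: 48.77
ee_pos: [0.4282, 0.0855, 0.1408]
tcp_rot: [3.141, 0.004, -0.003]
force: [0.7, -0.4, 1.0]
opening: 0.0553
finger_force: 0.0
```

Request:
carry_out(targets=[[[0, -0.8, 0, -0.9], [0, 0, 0, -1], [0, 0, 0, -1], [0, 0, 0, -1], [0, 0, 0, -1], [0, 0, 0, -1], [0, 0, 0, -1], [0, 0, 1, 0], [0, 0, 1, 0], [0, 0, 0, 0]]])

```text
time_s: 49.6
ee_pos: [0.4263, 0.0997, 0.0984]
tcp_rot: [-3.021, -0.86, 0.012]
force: [-1.3, -0.1, -0.6]
opening: 0.0558
finger_force: 0.0
```

Request:
carry_out(targets=[[[0, 0, 1, 0], [0, 0, 1, 0], [0, 0, 1, 0], [0, 0, 0.7, 0], [0, 0, 0, 0], [0, 0, 0, 0]]])

```text
time_s: 50.1
ee_pos: [0.4289, 0.1007, 0.0275]
tcp_rot: [-3.021, -0.86, 0.003]
force: [-0.0, 0.5, -0.5]
opening: 0.0553
finger_force: 0.0
```

Request:
carry_out(targets=[[[0, 0, 0, 0], [0, 0, 0, 0], [0, 0, 0, 0], [0, 0, 0, 0], [0, 0, 0, 0]]], fingers=1)

```text
time_s: 50.52
ee_pos: [0.4302, 0.1008, 0.0287]
tcp_rot: [3.022, 0.859, 0.004]
force: [-0.9, 0.7, 6.4]
opening: 0.0392
finger_force: 42.0
```

Request:
carry_out(targets=[[[0, 0, -0.5, 0], [0, 0, -1, 0], [0, 0, -1, 0], [0, 0, -1, 0.9], [0, 0, -1, 1], [0, 0, -1, 1], [0, 0, -0.5, 1], [0, 0, 0, 1], [0, 0, 0, 1], [0, 0, 0, 1]]])

```text
time_s: 51.35
ee_pos: [0.429, 0.1003, 0.1484]
tcp_rot: [3.141, -0.003, 0.001]
force: [0.6, -0.3, -2.0]
opening: 0.0388
finger_force: 41.0
```

Request:
carry_out(targets=[[[-0.5, 1, 0, 0], [0, 1, 0, 0], [0, 1, 0, 0], [0, 1, 0, 0], [0, 1, 0, 0], [0, 1, 0, 0], [0, 1, 0, 0], [0, 1, 0, 0], [0, 1, 0, 0], [0, 1, 0, 0]]])

```text
time_s: 52.18
ee_pos: [0.419, -0.1003, 0.1481]
tcp_rot: [-3.141, -0.003, 0.0]
force: [-0.7, -0.7, -2.3]
opening: 0.0391
finger_force: 41.0
```

Request:
carry_out(targets=[[[0, 1, 0, 0], [0, 1, 0, 0], [0, 1, 0, 0], [0, 1, 0, 0], [0, 1, 0, 0], [0, 1, 0, 0], [0, 1, 0, 0], [0, 1, 0, 0], [0, 1, 0, 0], [0, 1, 0, 0]]])

```text
time_s: 53.02
ee_pos: [0.4195, -0.3001, 0.1481]
tcp_rot: [-3.141, -0.003, 0.0]
force: [0.3, -0.4, -1.4]
opening: 0.039
finger_force: 41.0
```

Request:
carry_out(targets=[[[0, 1, 0, -0.6], [0, 0, 0, 0], [0, 0, 1, 0], [0, 0, 1, 0], [0, 0, 1, 0], [0, 0, 1, 0], [0, 0, 1, 0], [0, 0, 0.2, 0], [0, 0, 0, 0], [0, 0, 0, 0]]])

```text
time_s: 53.85
ee_pos: [0.4205, -0.3194, 0.0444]
tcp_rot: [3.14, 0.078, 0.001]
force: [0.2, -0.1, -2.0]
opening: 0.0393
finger_force: 41.0
```

Expected contact is near z=0.033.

Request:
carry_out(targets=[[[0, 0, 0.35, 0], [0, 0, 0, 0], [0, 0, 0, 0]]])

```text
time_s: 54.1
ee_pos: [0.4203, -0.3196, 0.0371]
tcp_rot: [3.14, 0.078, 0.001]
force: [0.6, -0.2, -2.3]
opening: 0.0391
finger_force: 41.1
```

Request:
carry_out(targets=[[[0, 0, 0.15, 0], [0, 0, 0, 0], [0, 0, 0, 0]]])

```text
time_s: 54.35
ee_pos: [0.4204, -0.3196, 0.0338]
tcp_rot: [3.14, 0.078, 0.001]
force: [-0.5, 0.7, -1.7]
opening: 0.0392
finger_force: 41.2
```

Request:
carry_out(targets=[[[0, 0, 0.1, 0], [0, 0, 0, 0]]])

```text
time_s: 54.52
ee_pos: [0.4204, -0.3196, 0.0337]
tcp_rot: [3.14, 0.078, -0.0]
force: [-4.4, 3.0, 17.3]
opening: 0.0394
finger_force: 43.4
```

Request:
carry_out(targets=[[[0, 0, -0.1, 0], [0, 0, 0, 0], [0, 0, 0, 0], [0, 0, -0.5, 0], [0, 0, -1, 0], [0, 0, -1, 0], [0, 0, -1, 0], [0, 0, -1, 0], [0, 0, -1, 0.6], [0, 0, -1, 0]]], fingers=0.35)

```text
time_s: 55.35
ee_pos: [0.4198, -0.3188, 0.1647]
tcp_rot: [-3.141, -0.001, 0.001]
force: [0.2, 0.1, 0.3]
opening: 0.0559
finger_force: 0.0
```

Request:
carry_out(targets=[[[0, 0, -1, 0], [0, 0, -1, 0], [0, -1, 0, 0], [0, -1, 0, 0], [0, -1, 0, 0], [0, -1, 0, 0], [0, -1, 0, 0], [0, -1, 0, 0], [0, -1, 0, 0], [0, 0, 0, 0]]])

```text
time_s: 56.18
ee_pos: [0.4196, -0.1751, 0.2037]
tcp_rot: [-3.14, -0.013, 0.002]
force: [-0.3, 0.8, 0.3]
opening: 0.0557
finger_force: 0.0
```

```bash
python3 chk.py cap tr; python3 - <<'E'
from h import *
c=cams.camera('top');s=cams.camera('scene')
v=np.hstack([cv2.resize(c['frame'][165:275,310:410],(400,440),interpolation=cv2.INTER_CUBIC),cv2.resize(s['frame'][140:250,75:185],(400,440),interpolation=cv2.INTER_CUBIC)])
cv2.imwrite('pics/i.png',v)
E
```

```text
cap shift px 0 0 score 1.00 at0 1.00
tr shift px 0 0 score 0.41 at0 0.41
56.2333 [ 0.4197 -0.1772  0.2038] [-2.    -0.006]
```

View pics/i.png

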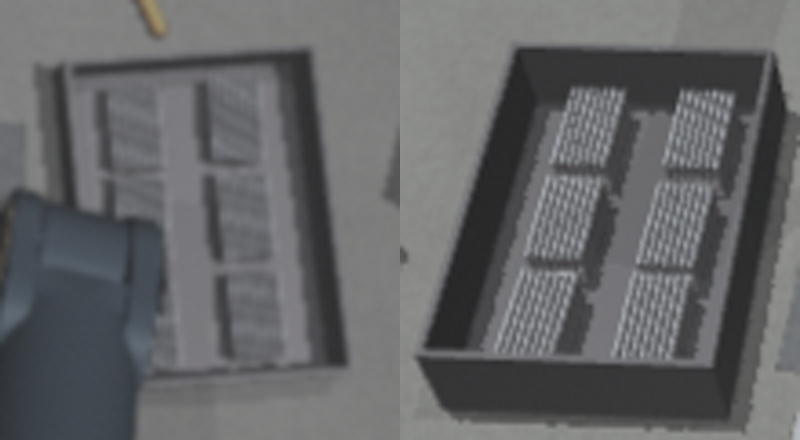

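All six modules lie flat, fins up, in the deep bin, in two columns of three. Next I'll work out the knob's axis and the pointer's angle from the first pictures.

```bash
python3 - <<'E'
from h import *
c=cams.camera('top');s=cams.camera('scene');k=lambda u,v,a,b:((u+.5)/5-.5+a,(v+.5)/5-.5+b)
T=lambda u,v,z:ray(c,*k(u,v,180,130),z)[:2].round(4)
S=lambda u,v,z:ray(s,*k(u,v,170,205),z)[:2].round(4)
print('top: tip',T(337,108,.0545),'mark in/out',T(315,94,.05),T(320,52,.05),'corners',T(187,37,.05),T(632,37,.05),T(632,275,.05),T(180,275,.05))
print('scene: tip',S(437,366,.0545),'mark',S(468,385,.05),S(458,440,.05),'zero block',S(636,290,.055),'corners',S(90,135,.05),S(15,422,.05),S(645,492,.05),S(670,192,.05))
print('knob end tops scene',S(513,207,.085),'disc',S(497,275,.06), 'dial circle L/R', T(205,190,.05),T(405,190,.05))
E
```

```text
top: tip [ 0.7234 -0.0023] mark in/out [0.7339 0.0118] [0.762  0.0085] corners [0.7722 0.0946] [ 0.7716 -0.1942] [ 0.6143 -0.19  ] [0.6153 0.0981]
scene: tip [ 0.7273 -0.0047] mark [0.7331 0.01  ] [0.7607 0.0087] zero block [0.6789 0.0823] corners [ 0.6171 -0.1897] [ 0.7727 -0.191 ] [0.777  0.0936] [0.6209 0.0947]
knob end tops scene [0.6584 0.023 ] disc [0.6805 0.0177] dial circle L/R [0.6707 0.0825] [ 0.6703 -0.0457]
```

Request:
carry_out(targets=[[[1, -1, 0, 0], [1, -1, 0, 0], [1, -1, 0, 0], [1, -1, 0, 0], [1, -1, 0, 0], [1, -1, 0, 0], [1, -1, 0, 0], [1, -1, 0, 0], [1, -1, 0, 0], [1, -0.7, 0, 0]]], fingers=0.55)

```text
time_s: 57.27
ee_pos: [0.6206, 0.0161, 0.2033]
tcp_rot: [-3.141, -0.003, 0.001]
force: [0.6, -0.1, 0.2]
opening: 0.0384
finger_force: 0.0
```

Request:
carry_out(targets=[[[1, 0, 0, 0], [1, 0, 0, 0], [0.7, 0, 0, 0], [0, 0, 0, 1], [0, 0, 0, 1], [0, 0, 0, 1], [0, 0, 0, 1], [0, 0, 0, 0.6], [0, 0, 1, 0], [0, 0, 1, 0]]])

```text
time_s: 58.1
ee_pos: [0.6748, 0.0137, 0.1642]
tcp_rot: [-3.088, 0.575, -0.005]
force: [-0.6, -0.0, -0.2]
opening: 0.0384
finger_force: 0.0
```

Request:
carry_out(targets=[[[0, 0, 1, 0], [0, 0, 0, 0], [0, 0, 0, 0]]])

```text
time_s: 58.35
ee_pos: [0.6731, 0.0138, 0.1424]
tcp_rot: [3.088, -0.574, -0.004]
force: [-0.1, -0.0, -0.1]
opening: 0.0384
finger_force: 0.0
```

```bash
python3 - <<'E'
from h import *
s=readout.state();c=cams.camera('wrist');w=c['frame']
R=Ro.from_rotvec(s['tcp_rot']).as_matrix();print(s['ee_pos'].round(4),np.degrees(np.arctan2(R[1,0],R[0,0])).round(1),s['opening'],s['qpos'].round(2))
cv2.imwrite('pics/j.png',w)
T=np.eye(4);T[:3,:3]=R;T[:3,3]=s['ee_pos'];T=np.linalg.inv(T@c['T_tool_cam'])
for n,X in dict(knobtop=(.673,.017,.085),tip=(.7255,-.0035,.0545)).items():
    p=T[:3,:3]@np.array(X)+T[:3,3];print(n,(p[:2]/p[2]*[c['fx'],c['fy']]+[c['cx'],c['cy']]).round())
E
```

```text
[0.6731 0.0138 0.1424] -21.1 0.038395417565664385 [ 0.08  0.58 -0.24  1.63  0.16  0.96 -2.15]
knobtop [256. 215.]
tip [256. 129.]
```

View pics/j.png

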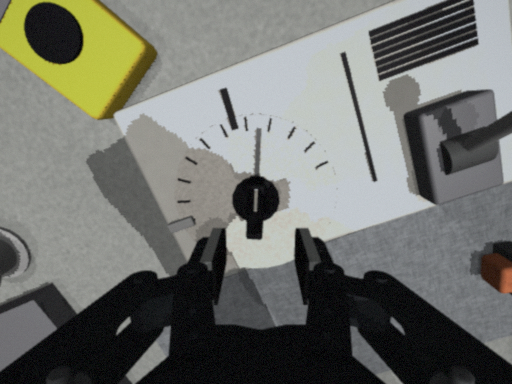

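The wrist view shows the knob bar at (255,215), in line with the tool and midway between the fingers at (212/302,250). The pointer tip is at (258,129), well clockwise of the limit bar at (229,110). Now I'll descend and grip.

Request:
carry_out(targets=[[[0, -0.1, 0.5, 0], [0, 0, 1, 0], [0, 0, 1, 0], [0, 0, 0.5, 0], [0, 0, 0, 0], [0, 0, 0, 0]]])

```text
time_s: 58.9
ee_pos: [0.6746, 0.0169, 0.0838]
tcp_rot: [-3.089, 0.572, -0.0]
force: [-0.1, 0.1, -0.6]
opening: 0.0383
finger_force: 0.0
```

Request:
carry_out(targets=[[[0, 0, 0, 0], [0, 0, 0, 0], [0, 0, 0, 0], [0, 0, 0, 0], [0, 0, 0, 0]]], fingers=1, force=20)

```text
time_s: 59.32
ee_pos: [0.6753, 0.0168, 0.0852]
tcp_rot: [-3.089, 0.572, -0.004]
force: [1.5, -0.4, 6.4]
opening: 0.0112
finger_force: 22.8
```

Request:
carry_out(targets=[[[0, 0, 0, -0.5], [0, 0, 0, -1], [0, 0, 0, -1], [0, 0, 0, -1], [0, 0, 0, -1], [0, 0, 0, -1], [0, 0, 0, -1], [0, 0, 0, -1], [0, 0, 0, -1], [0, 0, 0, -1]]])

```text
time_s: 60.15
ee_pos: [0.6753, 0.0167, 0.0852]
tcp_rot: [3.079, 0.62, 0.004]
force: [0.3, -0.6, 5.9]
opening: 0.0113
finger_force: 22.8
```

Request:
carry_out(targets=[[[0, 0, 0, -1], [0, 0, 0, -1], [0, 0, 0, -1], [0, 0, 0, -1], [0, 0, 0, -1], [0, 0, 0, -1], [0, 0, 0, -1], [0, 0, 0, -1], [0, 0, 0, -1], [0, 0, 0, -1]]])

```text
time_s: 60.98
ee_pos: [0.6755, 0.0165, 0.0852]
tcp_rot: [2.594, 1.769, 0.003]
force: [1.3, -1.2, 5.4]
opening: 0.0113
finger_force: 22.8
```

Request:
carry_out(targets=[[[0, 0, 0, -1], [0, 0, 0, -1], [0, 0, 0, -1], [0, 0, 0, -0.5], [0, 0, 0, -0.3], [0, 0, 0, 0]]])

```text
time_s: 61.48
ee_pos: [0.6756, 0.0164, 0.0852]
tcp_rot: [2.299, 2.137, 0.003]
force: [0.5, -0.8, 6.3]
opening: 0.0113
finger_force: 22.8
```

```bash
python3 - <<'E'
from h import *
s=readout.state();R=Ro.from_rotvec(s['tcp_rot']).as_matrix();print(s['ee_pos'].round(4),np.degrees(np.arctan2(R[1,0],R[0,0])).round(1),s['opening'],s['force'].round(1),s['wrist_torque'].round(2),s['qpos'].round(2))
E
```

```text
[0.6756 0.0164 0.0852] 85.8 0.011276927574182928 [ 0.5 -0.8  6.3] [-0.18  0.04  0.05] [ 0.36  0.74 -0.68  1.64  0.55  0.96 -0.59]
```

Request:
carry_out(targets=[[[0, 0, 0, -0.4], [0, 0, 0, -0.4], [0, 0, 0, -0.2], [0, 0, 0, 0]]])

```text
time_s: 61.82
ee_pos: [0.6756, 0.0164, 0.0852]
tcp_rot: [2.215, 2.225, 0.003]
force: [0.2, -0.9, 5.9]
opening: 0.0117
finger_force: 27.0
```

```bash
cat > st.py <<'E'
from h import *
s=readout.state();R=Ro.from_rotvec(s['tcp_rot']).as_matrix();print(s['ee_pos'].round(4),np.degrees(np.arctan2(R[1,0],R[0,0])).round(1),s['opening'].round(4),s['force'].round(1),s['wrist_torque'].round(2))
E
python3 st.py
```

```text
Traceback (most recent call last):
  File "st.py", line 2, in <module>
    s=readout.state();R=Ro.from_rotvec(s['tcp_rot']).as_matrix();print(s['ee_pos'].round(4),np.degrees(np.arctan2(R[1,0],R[0,0])).round(1),s['opening'].round(4),s['force'].round(1),s['wrist_torque'].round(2))
                                                                                                                                           ^^^^^^^^^^^^^^^^^^
AttributeError: 'float' object has no attribute 'round'
```

Request:
carry_out(targets=[[[0, 0, 0, -0.4], [0, 0, 0, 0]]])

```text
time_s: 61.98
ee_pos: [0.6756, 0.0164, 0.0852]
tcp_rot: [2.181, 2.259, 0.004]
force: [0.0, -0.6, 6.2]
opening: 0.0118
finger_force: 39.1
```

```bash
python3 st.py
```

```text
Traceback (most recent call last):
  File "st.py", line 2, in <module>
    s=readout.state();R=Ro.from_rotvec(s['tcp_rot']).as_matrix();print(s['ee_pos'].round(4),np.degrees(np.arctan2(R[1,0],R[0,0])).round(1),s['opening'].round(4),s['force'].round(1),s['wrist_torque'].round(2))
                                                                                                                                           ^^^^^^^^^^^^^^^^^^
AttributeError: 'float' object has no attribute 'round'
```

The finger force rises at yaw ≈91°, so the pointer is on its zero stop. I'll open, lift and check.

```bash
sed -i "s/s\['opening'\].round(4)/s['opening']/" st.py; python3 st.py
```

```text
[0.6756 0.0164 0.0852] 92.0 0.011777591300039171 [ 0.  -0.6  6.2] [-0.09 -0.03 -0.89]
```

Request:
carry_out(targets=[[[0, 0, 0, 0], [0, 0, 0, 0], [0, 0, 0, 0], [0, 0, 0, 0], [0, 0, -0.3, 0], [0, 0, -0.5, 0], [0, 0, -1, 0], [0, 0, -1, 0], [0, 0, -1, 0], [0, 0, -1, 0]]], fingers=0.55)

```text
time_s: 62.82
ee_pos: [0.6744, 0.0171, 0.1816]
tcp_rot: [2.177, 2.264, 0.001]
force: [0.2, -0.1, 0.1]
opening: 0.0386
finger_force: 0.0
```

Request:
carry_out(targets=[[[0, -1, -0.5, 0], [0, -1, 0, 0], [0, -1, 0, 0], [0, -1, 0, 0], [0, -1, 0, 0], [0, -1, 0, 0], [0, -1, 0, 0], [0, 0, 0, 0]]])

```text
time_s: 63.48
ee_pos: [0.5309, 0.0115, 0.1902]
tcp_rot: [2.176, 2.266, -0.005]
force: [-0.8, -0.2, 0.0]
opening: 0.0382
finger_force: 0.0
```

```bash
python3 st.py; python3 chk.py cap tr; python3 - <<'E'
from h import *
s=cams.camera('scene')['frame'];cv2.imwrite('pics/k.png',cv2.resize(s[150:310,70:350],None,fx=2.8,fy=2.8,interpolation=cv2.INTER_CUBIC))
E
```

```text
[0.5309 0.0115 0.1902] 92.3 0.03824327266025396 [-0.8 -0.2  0. ] [ 0.04 -0.01 -0.03]
cap shift px 0 0 score 0.94 at0 0.94
tr shift px 0 0 score 0.99 at0 0.99
63.5333 [0.5331 0.0114 0.1906] [1.385 1.441]
```

View pics/k.png

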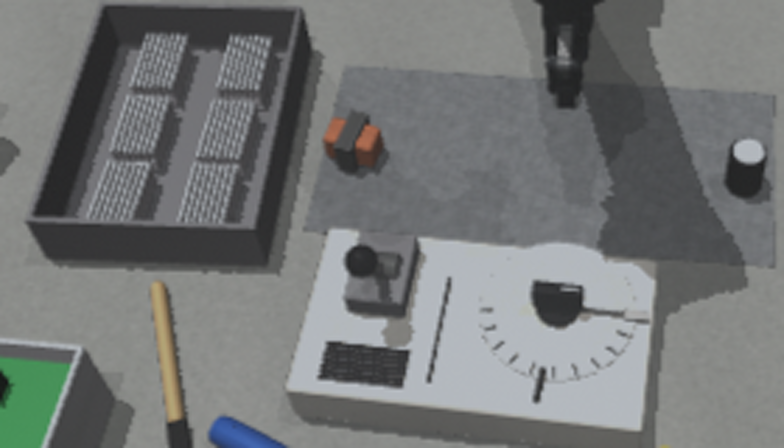

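The pointer lies against the zero block at (637,316). The lever is off, all six modules are flat in the deep bin, and the capacitor and transformer have not moved. Handing in.

```bash
python3 -c "
from plant import ticket
print(ticket.sign_off())"
```

```text
the job is handed in; nothing more can be done
None
```

The job is handed in: lever fully off, pointer past the limit mark so all six modules went fins up into the deep bin, knob then turned to its zero stop, capacitor and transformer not moved; while reseating one module in the bin, the wrist read up to about 55 N with a finger seemingly on the bin wall, which might count against the 40 N gripper-body limit.

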